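# Load the delivery board and bar it

### The job

Put the pattern weight that was left on the delivery board into its tray, then load the kit boxes onto the board in the usual interlocking layer, handles up: two lengthwise side by side against the rear stop, the others crosswise in front of them, closed up from the left stop. Then fetch the retaining bar from its rest: it is lopsided and slippery, so find its balance point with a trial lift, shift your grip, lift it level a good 10 cm, and lay it in the two V brackets along the front of the board. Leave the spool standing.

Things in the scene. Friction and masses are not known exactly. Their poses are not given: they have to be found in the camera images.
- board: Delivery board, fixed: plywood slab 220 (x) x 290 (y) x 18 mm on runners, upper face 30 mm over the table. Origin under its centre on the table; x points to its rear edge, away from the robot, y to its left. Stops 20 mm high stand on it: a rear one with its inner face at x +101 mm, a left one with its inner face at y +83 mm. Two steel V brackets stand near the front edge.
- place1 (a point): Rear row, left place: on the slab's upper face, at the middle of the footprint of the left one of two boxes lying lengthwise (long side along board y) against the rear stop. Board x +72, y +39.5 mm.
- place2 (a point): Rear row, right place: on the slab's upper face, at the middle of the footprint of the right lengthwise box. Board x +72, y -39.5 mm. About 4 mm is left between neighbouring boxes all over the layer.
- place3 (a point): Front row, left place: on the slab's upper face, at the middle of the footprint of the first box set crosswise (long side along board x), next to the left stop. Board x +6, y +53.5 mm.
- place4 (a point): Front row, middle place: on the slab's upper face, at the middle of the footprint of the second crosswise box. Board x +6, y 0 mm.
- place5 (a point): Front row, right place: on the slab's upper face, at the middle of the footprint of the third crosswise box. Board x +6, y -53.5 mm.
- bar_place (a point): Middle of the retaining bar when it lies in the board's V brackets: on the bar's axis, 42 mm over the slab, 72 over the table (board x -68, y 0). The bar runs along board y, either way round. The V's are centred 125 mm to each side of this point, 12 mm wide along the bar, sides at 45 degrees, 45 mm wide at the mouth, rims 13 mm over the bar's axis.
- rest: Bar rest: fixed wooden batten 300 x 60 x 12 mm on the table with two of the same V brackets, 125 mm either side of its middle, holding the bar with its axis 60 mm over the table. Origin under its centre, x along the bar.
- bar: Lopsided retaining bar, 14 mm thick waxed steel, slippery (friction about 0.15): gripped far from its balance point it swings down between the fingers. Origin on its axis, x along it toward its head; the thin end, a grey foot 32 mm thick, is at x -215 to -183 mm. 0.4 to 1 kg: head and foot are cored or solid castings, so the balance point differs: anywhere on the bare bar from x -30 to +100 mm.
- bar_head: The bar's grey cast cam head, 60 mm along the bar and 44 x 44 mm, part of the bar. Origin at its centre, 180 mm from the bar's origin. It stays outside the brackets, 19 mm clear when the bar is centred.
- kit1: Kit box (3 to 5 are there, all alike): cardboard box 75 (x) x 50 (y) x 40 mm high, 0.11 to 0.23 kg, with a black handle on the lid: a bar 44 mm along x, 14 mm wide along y, its top 66 mm and its underside 54 mm over the box's foot, on two legs. Origin at the centre of its underside, z up; it may be turned half round.
- kit2: Kit box like kit1.
- kit3: Kit box like kit1.
- kit4: Kit box like kit1.
- kit5: Kit box like kit1.
- spool: Bystander: standing flanged thread spool, 48 mm across and 56 mm high, among the kit boxes. Origin under its centre, z up.
- weight: Round steel pattern weight left lying on the board's slab, 52 mm across and 22 mm high, with a knob 14 mm thick rising 14 mm more in the middle; 0.35 kg. Origin under its centre, z up.
- tray: Shallow open wooden tray to the left of the board, fixed, 130 x 130 mm, walls 4 mm thick and 18 mm high, floor 4 mm thick. Origin under its centre on the table.
- tray_in (a point): Centre of the tray's inner floor.

How it is judged:
By the outcome, as a careful person would: the job done as asked, in the order asked, and still so for the second after the job is handed in, with the robot touching nothing.
Of kit1, kit2, kit3, kit4, kit5 only 3 to 5 are there at a start; the rules pass over those that are not, and their reading is None.
At some moment in a run one of kit1, kit2, kit3, kit4, kit5 may be knocked a few centimetres aside while the robot is not near it.
It also fails if it takes over 210 s, if anything falls off the work surface, if the arm or the gripper's body presses on something with over 40 N, if the wrist force passes 120 N, or if a joint passes its speed limit or range.

### The arm

A 6-joint arm with a two-finger parallel gripper is mounted at the origin on the work surface. World frame = base frame: x ahead of the robot, y to its left, z up, the work surface at z = 0. Lengths are in m, angles in rad, forces in N, time in s.
With the tool pointing down it reaches from about 0.325 to 0.75 m from the base axis. Payload 7.6 kg.
Tool frame: the origin (TCP) lies midway between the tips of the shut fingers; the grasp point (between the pads) lies 19 mm behind it; z points along the fingers, y is the line along which they close (so a half turn about z gives the same grasp; the last joint's range is limited). The gripper opens to 85 mm and grips with 20 to 120 N. Pads are 22 mm wide; open, the fingers measure 114 mm over their backs; the gripper's body (76 mm by 85 mm) begins 54 mm behind the grasp point. The pads swing forward as they close: fully open they stand 13 mm farther back than shut.
Start: joints at [1.243, 0.052, 1.401, -0, 1.689, -0.07], TCP at [0.134, 0.508, 0.231] pointing down, gripper open.
Joint ranges: [-2.9, 2.9], [-0.91, 2.17], [0.12, 2.37], [-1.06, 4.2], [0.26, 2.73], [-2.93, 2.93]. Speed limits (rad/s): [2.57, 2.57, 3.01, 3.14, 3.14, 3.14].

### API

Orientations are given as a unit quaternion [w, x, y, z].
In Python, from bench import arm gives the robot as it stands.
- The arm moves only by the tool apply_moves, never from a script. Its arguments are lists of equal length, an entry for each row: "travel": the shift along the world's x, y, z normalised to -1 to 1, where 1 is 0.05 m, a list of three; "dr": the turn, a rotation vector about the world's x, y, z normalised to -1 to 1, where 1 is 0.12 rad, a list of three; "fingers": the finger opening in mm, from 0 to 85.4. A call has 1 to 5 rows; each row shifts and turns the commanded pose from where the row before left it; what a row does not reach is not made up. A row lasts 1/10 s, in which the tool goes at most 50 mm and 8.59 degrees, less where a joint would pass 70% of its speed; a pose out of reach is approached as far as the arm can. A call with a number of a shift or a turn outside -1 to 1 is refused whole. A call with a gripper value outside its range is refused whole. The fingers move at their own pace and stop on an object; the grip force is fixed at half the most. Time passes only in rows, so rows that do not move let the fingers close. It gives the time, the measured TCP pose, the force, the opening and the grip force at its end, in the units of the state.
- arm.observe(): the state, without advancing time (a new reading comes with each control period).
- arm.capture(name): name is "scene" or "top" or "wrist"; returns a dict with "image" (480x640x3 uint8, red, green, blue), "range_z" (480x640 float32, m along the optical axis (not along the pixel's ray), 0 where there is no reading), "fx", "fy", "cx", "cy" (pixels), "R" (3x3) and "t" (3): a world point X has camera coordinates R X + t. Camera axes: x right, y down, z forward; pixel columns grow to the right and rows downward; lengths in m; the calibration is good to about 2 mm. A picture is of the moment at which its call begins.
- arm.close_job(): hands the job in; it is judged then, once.
The state is a dict: "clock": time; "qpos": joint angles; "qvel": joint speeds; "effort": joint torques, N m; "eef_pos": TCP position; "tool_rot": TCP orientation; "ft_force": force on the tool from outside, world axes, zero at the start; "ft_torque": the same for the moment, N m; "grip_width": finger opening in m; "grip_force": force on a finger pad.
Only numpy, scipy, OpenCV 4.12 (cv2) and the standard library are available. Lean on these libraries where they do the work, as an engineer would, in place of code of your own. Each camera call takes 0.05 s, during which the arm holds its last target. There are 200 camera calls.

## Working session

There is one attempt and no reset: what is moved stays moved. The work goes in short steps, Python scripts to look and compute and a tool call to move; the robot and the scene stay as the last step left them, time stands still between calls to the robot, and variables do not carry over. Pictures are saved under pics/ and viewed, at most 14 in all, crops included, and the job is handed in when it is done.

Besides the shell and the picture viewer there is one more tool, called after "Call:" as name(argument=value, ...) on one line, values as JSON. apply_moves: Moves the arm, as the interface text tells. Scaled input: -1 to 1 covers 0.05 m each way for a shift and 0.12 rad each way for a turn. Its arguments: {"type":"object","properties":{"travel":{"type":"array","items":{"type":"array","items":{"type":"number","minimum":-1,"maximum":1}}},"dr":{"type":"array","items":{"type":"array","items":{"type":"number","minimum":-1,"maximum":1}}},"fingers":{"type":"array","items":{"type":"number"}}},"required":["travel","dr","fingers"]}

```bash
mkdir -p pics; ls
python3 - <<'E'
from bench import arm
import cv2,numpy as np
s=arm.observe();print({k:np.round(v,3) for k,v in s.items()})
for n in("scene","top"):
    c=arm.capture(n);np.savez(f"{n}0.npz",**c);cv2.imwrite(f"pics/{n}0.png",c["image"][:,:,::-1])
    print(n,c["fx"],c["cx"],c["cy"],np.round(c["R"],3).tolist(),np.round(c["t"],3))
E
```

```text
pics
{'clock': np.float64(0.0), 'qpos': array([ 1.243,  0.053,  1.402, -0.   ,  1.689, -0.07 ]), 'qvel': array([-0.   , -0.   ,  0.001, -0.   , -0.001,  0.   ]), 'effort': array([-1.0000e-03, -3.8169e+01, -3.6017e+01, -0.0000e+00,  6.0000e-03,
       -0.0000e+00]), 'eef_pos': array([0.134, 0.507, 0.231]), 'tool_rot': array([-0.   ,  0.129,  0.992, -0.001]), 'ft_force': array([ 0.021, -0.406,  0.079]), 'ft_torque': array([ 0.031, -0.012, -0.013]), 'grip_force': np.float64(0.0), 'grip_width': np.float64(0.086)}
scene 444.982369680298 323.6182464924844 242.01007717703044 [[-0.223, 0.975, 0.008], [0.617, 0.147, -0.773], [-0.755, -0.167, -0.634]] [ 0.052 -0.254  1.361]
top 467.3976151991706 326.4630963578728 238.67732378911217 [[0.017, -0.999, -0.029], [-0.998, -0.015, -0.067], [0.067, 0.03, -0.997]] [0.057 0.521 1.341]
```

View pics/top0.png

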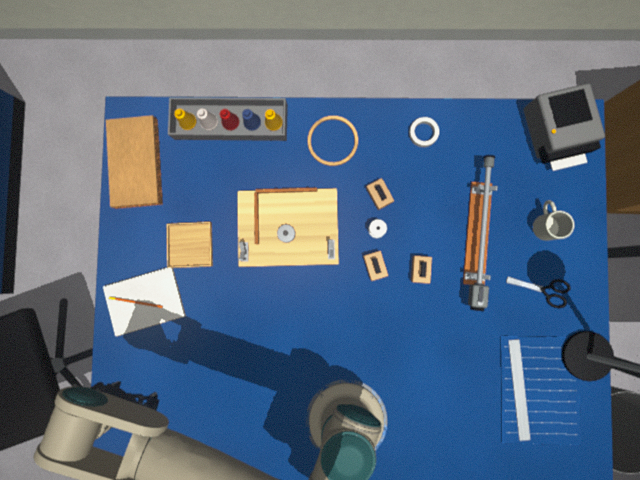

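View pics/scene0.png

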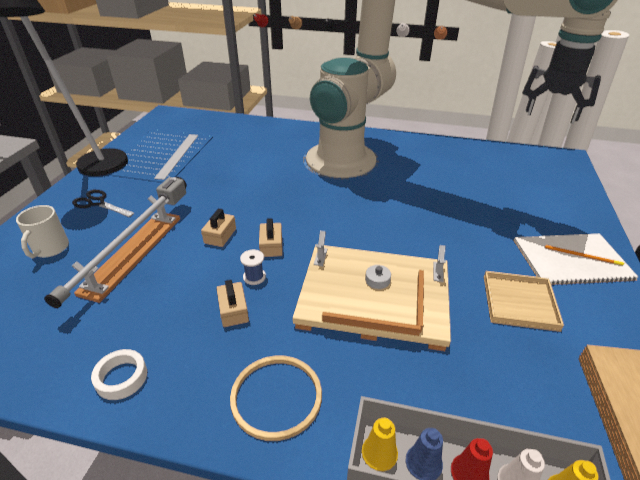

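Top view: three kit boxes at (380,193), (375,265), (422,269); spool at (377,228); board centre at (288,227) with the weight at (286,233); tray at (189,244). The bar rest is on the right, with the bar's head at (480,297) near the robot and its foot at (488,161). With three boxes, I use places 1, 2 and 3.

```bash
cat > h.py <<'E'
import numpy as np,cv2
from bench import arm
def cloud(c):
    z=c["range_z"].astype(float);v,u=np.mgrid[:z.shape[0],:z.shape[1]]
    P=np.stack([(u-c["cx"])/c["fx"]*z,(v-c["cy"])/c["fy"]*z,z],-1)
    return (P-c["t"])@c["R"]   # R^T(P-t)
def ray(c,u,v,zw):
    "world point on pixel ray at height zw"
    R=c["R"];o=-R.T@c["t"];d=R.T@np.array([(u-c["cx"])/c["fx"],(v-c["cy"])/c["fy"],1]);return o+d*(zw-o[2])/d[2]
def proj(c,X):
    p=c["R"]@np.array(X)+c["t"];return np.array([c["fx"]*p[0]/p[2]+c["cx"],c["fy"]*p[1]/p[2]+c["cy"]])
def rect(X):
    (c,s,a)=cv2.minAreaRect((X[:,:2]*1000).astype(np.float32));return np.round(c,1),np.round(s,1),round(a,1)
def snap(n,tag):
    c=arm.capture(n);np.savez(f"{tag}.npz",**c);cv2.imwrite(f"pics/{tag}.png",c["image"][:,:,::-1]);return c
def crop(c,u0,v0,w,h,k,tag):
    cv2.imwrite(f"pics/{tag}.png",cv2.resize(c["image"][v0:v0+h,u0:u0+w,::-1],None,fx=k,fy=k,interpolation=cv2.INTER_CUBIC))
E
python3 - <<'E'
from h import *
for n in("top","scene"):
    c=dict(np.load(n+"0.npz"));W=cloud(c);ok=(c["range_z"]>0)
    ws=ok&(W[...,0]>.25)&(W[...,0]<.85)&(abs(W[...,1])<.5)
    print(n,"table z",np.median(W[ws&(abs(W[...,2])<.01)][:,2]))
    m=(ws&(W[...,2]>.012)&(W[...,2]<.13)).astype(np.uint8)
    k,L,st,ce=cv2.connectedComponentsWithStats(m)
    for i in range(1,k):
        if st[i,4]<60: continue
        X=W[L==i];print(i,np.round(ce[i]),st[i,4],rect(X),"z50/98",np.round(np.percentile(X[:,2],[50,98]),3))
        T=X[X[:,2]>np.percentile(X[:,2],98)-.014]
        if len(X)<900:print("   top",len(T),rect(T),T[:,2].mean().round(3))
c=dict(np.load("top0.npz"));
a=cv2.resize(c["image"][150:310,160:350,::-1],None,fx=4,fy=4,interpolation=cv2.INTER_CUBIC);cv2.imwrite("pics/c1.png",a[:600])
crop(c,355,145,150,170,3.5,"c2")
E
```

```text
top table z -0.0002295486113989963
7 [235. 135.] 658 (array([815.7, 343.6]), array([ 35.5, 309.5]), 6.0) z50/98 [0.043 0.059]
   top 311 (array([819.6, 344.3]), array([ 32.9, 309.3]), 4.2) 0.053
12 [423. 137.] 219 (array([ 823.3, -214.1]), array([82.9, 52.4]), 89.3) z50/98 [0.023 0.029]
   top 208 (array([ 823.6, -214.1]), array([82.9, 51.7]), 89.3) 0.023
31 [481. 241.] 1843 (array([ 542.9, -371.8]), array([ 58.8, 434.8]), 84.9) z50/98 [0.065 0.086]
39 [380. 193.] 487 (array([652.7, -86.1]), array([75.5, 50.8]), 28.6) z50/98 [0.04  0.069]
   top 84 (array([653., -86.]), array([44.3, 14.6]), 28.0) 0.065
43 [287. 227.] 7596 (array([552., 180.]), array([220.6, 290.2]), 2.4) z50/98 [0.03  0.065]
53 [378. 227.] 226 (array([552.2, -80. ]), array([45.5, 45.6]), 89.9) z50/98 [0.056 0.061]
   top 226 (array([552.2, -80. ]), array([45.5, 45.6]), 89.9) 0.056
55 [202. 243.] 169 (array([498.4, 451.5]), array([129.4,  95.9]), 0.9) z50/98 [0.017 0.023]
   top 169 (array([498.4, 451.5]), array([129.4,  95.9]), 0.9) 0.017
72 [375. 265.] 477 (array([444.7, -75.9]), array([75.2, 50.3]), 17.5) z50/98 [0
[... 698 characters left out ...]
.6) z50/98 [0.013 0.015]
   top 181 (array([ 536.2, -367.8]), array([130.2,  41.1]), 11.6) 0.013
15 [376. 295.] 12369 (array([553.7, 178.3]), array([224.3, 290.2]), 2.5) z50/98 [0.03  0.063]
40 [507. 298.] 397 (array([500.3, 452.5]), array([133.9,  99. ]), 2.4) z50/98 [0.016 0.019]
   top 397 (array([500.3, 452.5]), array([133.9,  99. ]), 2.4) 0.016
47 [232. 302.] 1021 (array([655.5, -87.2]), array([76.6, 50.3]), 28.8) z50/98 [0.039 0.066]
54 [123. 362.] 662 (array([ 824.7, -216. ]), array([83.7, 50.2]), 89.8) z50/98 [0.024 0.027]
   top 649 (array([ 824.7, -216. ]), array([83.7, 50.2]), 89.8) 0.022
104 [468. 428.] 4014 (array([819.6, 343.7]), array([ 33.4, 311.1]), 5.0) z50/98 [0.039 0.056]
```

View pics/c1.png

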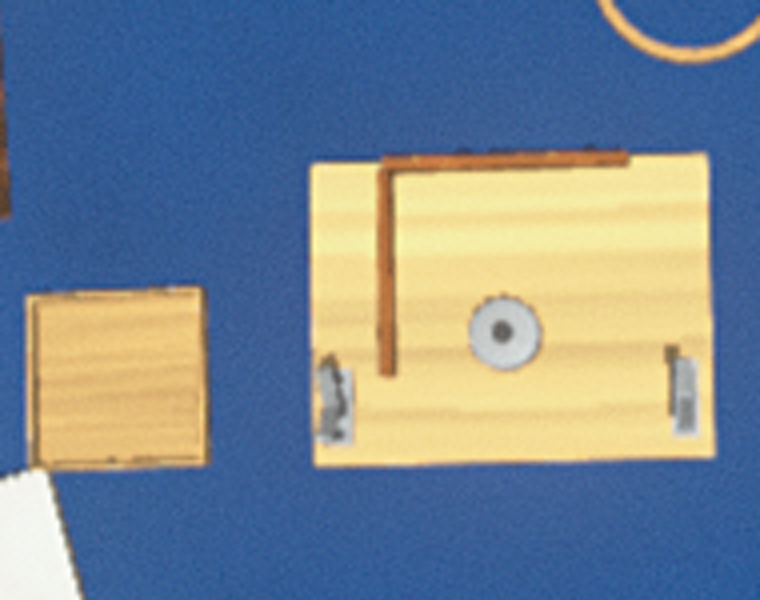

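View pics/c2.png

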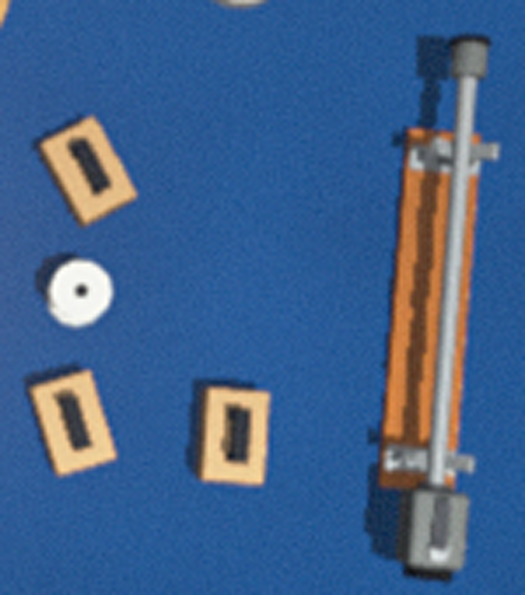

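The crops show the board with its stops at the rear (crop 385–630, 160) and left (385, 170–375), the weight at crop (503,332), two V brackets near the front edge, and the tray. The second crop shows three boxes with black handles and the bar, head nearest the robot. Next: refine the board, weight, tray and bar.

```bash
cat >> h.py <<'E'
def near(W,ok,x,y,r,z0,z1):
    return W[ok&(np.hypot(W[...,0]-x,W[...,1]-y)<r)&(W[...,2]>z0)&(W[...,2]<z1)]
def board(c):
    W=cloud(c);ok=c["range_z"]>0
    X=near(W,ok,.552,.18,.24,.024,.034);ctr,s,a=rect(X);a=a if a<45 else a-90
    t=np.radians(a);Q=np.array([[np.cos(t),np.sin(t)],[-np.sin(t),np.cos(t)]])
    B=(W[...,:2]*1000-ctr)@Q.T
    m=ok&(W[...,2]>.044)&(W[...,2]<.056)
    re=B[m&(abs(B[...,1])<70)&(B[...,0]>85)&(B[...,0]<125)]
    le=B[m&(abs(B[...,0]-20)<50)&(B[...,1]>65)&(B[...,1]<110)]
    return ctr,s,a,"slabz",X[:,2].mean().round(4),"stops inner (101,83):",np.percentile(re[:,0],3).round(1) if len(re) else 0,np.percentile(le[:,1],3).round(1) if len(le) else 0
E
python3 - <<'E'
from h import *
for n in("top","scene"):
    c=dict(np.load(n+"0.npz"));W=cloud(c);ok=c["range_z"]>0
    print(n,*board(c))
    w=near(W,ok,.535,.182,.045,.046,.056);k=near(W,ok,.535,.182,.045,.058,.075)
    print("weight",rect(w),w[:,2].mean(),"knob",len(k),np.median(k,0).round(4))
    t=near(W,ok,.5,.45,.11,.012,.022);print("tray",rect(t)); 
    b=near(W,ok,.544,-.372,.24,.055,.072);b=b[abs(b[:,0]-.544)<.14]
    # bar top surface line
    p=np.polyfit(b[:,0],b[:,1],1);r=b[:,1]-np.polyval(p,b[:,0]);b=b[abs(r)<.006];p=np.polyfit(b[:,0],b[:,1],1);print("bar",p,np.percentile(b[:,2],95))
    hd=near(W,ok,.37,-.36,.09,.074,.095);print("head",rect(hd),hd[:,2].mean())
    al=near(W,ok,.544,-.372,.26,.05,.1);d=(al[:,0]);print("ends x",d.min(),d.max())
E
```

```text
top [552.9 142.1] [220.  367.3] 2.8 slabz 0.0296 stops inner (101,83): 101.1 65.0
weight (array([533.2, 181.9]), array([49.6, 48.9]), 89.6) 0.05142497859504614 knob 21 [0.5331 0.1816 0.0638]
tray (array([484.1, 469. ]), array([156.8, 131.9]), 2.4)
bar [-0.42387215 -0.1621349 ] 0.07035491614045938
head (array([ 375.5, -357.8]), array([44.6, 98.8]), 84.5) 0.0810503571092304
ends x 0.326739529528516 0.7593970150083698
scene [555.4 139.9] [224.3 367. ] 2.5 slabz 0.0293 stops inner (101,83): 101.0 65.2
weight (array([535.6, 180.2]), array([50.6, 49.5]), 25.8) 0.050850718048180574 knob 43 [0.537  0.18   0.0642]
tray (array([498.8, 469.3]), array([135.1, 131.8]), 2.9)
bar [-0.27345227 -0.24355505] 0.06733123266209773
head (array([ 377.8, -358.1]), array([ 44.3, 100.8]), 86.7) 0.08080802202825585
ends x 0.327026303003075 0.7625385412048483
```

Call:
apply_moves(travel=[[0.67,-0.54,0],[0.67,-0.54,0],[0.67,-0.54,0],[0.67,-0.54,0],[0.67,-0.54,0]], dr=[[0,0,0],[0,0,0],[0,0,0],[0,0,0],[0,0,0]], fingers=[45,45,45,45,45])

```text
clock: 0.6
eef_pos: [0.3023, 0.3713, 0.231]
tool_rot: [-0.0, 0.128, 0.992, -0.0]
ft_force: [1.1, 0.7, -0.2]
grip_width: 0.0447
grip_force: 0.0
```

Call:
apply_moves(travel=[[0.67,-0.54,0],[0.67,-0.54,0],[0.67,-0.54,0],[0.67,-0.54,0],[0.67,-0.54,0]], dr=[[0,0,0],[0,0,0],[0,0,0],[0,0,0],[0,0,0]], fingers=[45,45,45,45,45])

```text
clock: 1.1
eef_pos: [0.4699, 0.2362, 0.231]
tool_rot: [-0.0, 0.129, 0.992, -0.0]
ft_force: [0.5, 0.3, -0.2]
grip_width: 0.0451
grip_force: 0.0
```

Call:
apply_moves(travel=[[0.67,-0.54,0],[0.6,-0.54,0],[0,0,0],[0,0,0]], dr=[[0,0,0],[0,0,0],[0,0,0],[0,0,0]], fingers=[45,45,45,45])

```text
clock: 1.5
eef_pos: [0.5325, 0.183, 0.2305]
tool_rot: [-0.001, 0.129, 0.992, -0.0]
ft_force: [-0.3, 0.7, -0.3]
grip_width: 0.0448
grip_force: 0.0
```

Run:
```python
from h import *
c=snap("wrist","w1");W=cloud(c);ok=c["range_z"]>0
print("cam",(-c["R"].T@c["t"]).round(3))
w=near(W,ok,.535,.182,.045,.046,.056);k=near(W,ok,.535,.182,.045,.058,.075)
print("weight",len(w),len(k)); 
if len(w):print(rect(w),w[:,2].mean())
if len(k):print(np.median(k,0),rect(k))
ctr=np.array([552.5,179.5]);t=np.radians(2.4);Q=np.array([[np.cos(t),np.sin(t)],[-np.sin(t),np.cos(t)]])
B=(W[...,:2]*1000-ctr)@Q.T;m=ok&(W[...,2]>.044)&(W[...,2]<.056)
for nm,s,a in(("rear",m&(B[...,1]>-60)&(B[...,1]<75)&(B[...,0]>85),0),("left",m&(B[...,0]>-25)&(B[...,0]<85)&(B[...,1]>70)&(B[...,1]<110),1)):
    X=B[s]
    if len(X)<20:print(nm,len(X));continue
    o=X[:,1-a];e=[]
    for lo in np.arange(o.min(),o.max(),10):
        q=X[(o>=lo)&(o<lo+10)]
        if len(q)>5:e.append((lo+5,np.percentile(q[:,a],3)))
    e=np.array(e);print(nm,np.polyfit(e[:,0],e[:,1],1),np.median(e[:,1]),len(e))
s=ok&(abs(W[...,2]-.03)<.004);print("slab z",np.median(W[s][:,2]))
```

```text
cam [0.462 0.203 0.373]
weight 3131 295
(array([531.9, 181.6]), array([51. , 50.9]), 76.6) 0.051184812911701245
[0.5313587 0.1819606 0.0650843] (array([531.8, 181.8]), array([13.4, 13.1]), 74.8)
rear [1.63203544e-03 9.95307286e+01] 99.56310265765008 11
left [1.13140920e-04 8.31201923e+01] 83.14778996747458 11
slab z 0.0294121591061488
```

View pics/w1.png

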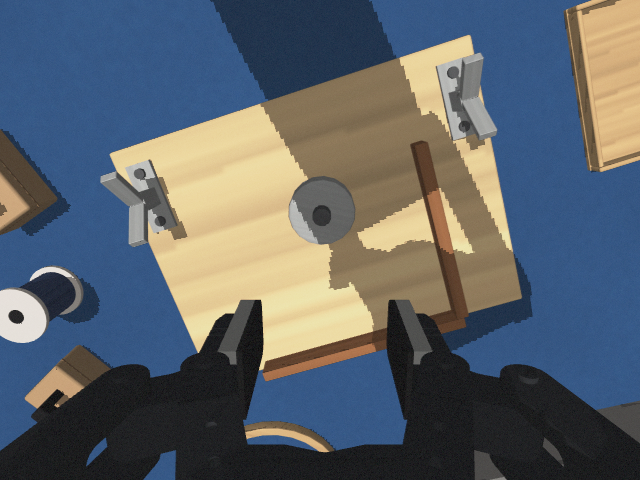

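Wrist view: weight at (321,210), rear stop at (270–460, 350), left stop at (440,230), and both brackets. The board sits at about (551.2, 179.7), yaw 2.4°. Next: lower onto the knob.

Call:
apply_moves(travel=[[-0.01,-0.02,-0.9],[0,0,-0.9],[0,0,-0.9],[0,0,-0.6],[0,0,-0.21]], dr=[[0,0,0],[0,0,0],[0,0,0],[0,0,0],[0,0,0]], fingers=[45,45,45,45,45])

```text
clock: 2.05
eef_pos: [0.5289, 0.1832, 0.0521]
tool_rot: [-0.003, 0.128, 0.992, -0.001]
ft_force: [-0.3, 0.1, 0.5]
grip_width: 0.0451
grip_force: 0.0
```

Call:
apply_moves(travel=[[0,0,0],[0,0,0],[0,0,0],[0,0,0],[0,0,0]], dr=[[0,0,0],[0,0,0],[0,0,0],[0,0,0],[0,0,0]], fingers=[0,0,0,0,0])

```text
clock: 2.55
eef_pos: [0.533, 0.1833, 0.0584]
tool_rot: [0.002, 0.128, 0.992, 0.001]
ft_force: [-2.1, 0.5, 6.8]
grip_width: 0.01
grip_force: 58.9
```

Call:
apply_moves(travel=[[0,0,0.2],[0,0,0.5],[0,0,0.5],[0,0,0],[0,0,0]], dr=[[0,0,0],[0,0,0],[0,0,0],[0,0,0],[0,0,0]], fingers=[0,0,0,0,0])

```text
clock: 3.05
eef_pos: [0.5318, 0.1826, 0.1157]
tool_rot: [0.0, 0.129, 0.992, 0.0]
ft_force: [0.1, 0.8, -3.2]
grip_width: 0.0099
grip_force: 58.7
```

Call:
apply_moves(travel=[[-0.11,0.7,0],[-0.11,0.95,0],[-0.11,0.95,0],[-0.11,0.95,0],[-0.11,0.95,0]], dr=[[0,0,0],[0,0,0],[0,0,0],[0,0,0],[0,0,0]], fingers=[0,0,0,0,0])

```text
clock: 3.55
eef_pos: [0.5031, 0.4088, 0.1132]
tool_rot: [-0.001, 0.129, 0.992, -0.001]
ft_force: [0.9, -0.6, -2.7]
grip_width: 0.0102
grip_force: 58.8
```

Call:
apply_moves(travel=[[-0.11,0.8,0],[0,0.43,-0.5],[0,0,-0.6],[0,0,-0.35],[0,0,-0.18]], dr=[[0,0,0],[0,0,0],[0,0,0],[0,0,0],[0,0,0]], fingers=[0,0,0,0,0])

```text
clock: 4.05
eef_pos: [0.4971, 0.4678, 0.0323]
tool_rot: [-0.003, 0.129, 0.992, -0.002]
ft_force: [-12.9, -7.5, 28.5]
grip_width: 0.0099
grip_force: 62.4
```

Call:
apply_moves(travel=[[0,0,0],[0,0,0]], dr=[[0,0,0],[0,0,0]], fingers=[0,0])

```text
clock: 4.25
eef_pos: [0.4992, 0.4686, 0.0343]
tool_rot: [0.0, 0.129, 0.992, 0.0]
ft_force: [-0.4, 0.4, -3.8]
grip_width: 0.0098
grip_force: 59.0
```

Call:
apply_moves(travel=[[0,0,-0.03],[0,0,0],[0,0,0],[0,0,0],[0,0,0]], dr=[[0,0,0],[0,0,0],[0,0,0],[0,0,0],[0,0,0]], fingers=[0,30,45,45,45])

```text
clock: 4.75
eef_pos: [0.4991, 0.4694, 0.0334]
tool_rot: [0.0, 0.129, 0.992, 0.0]
ft_force: [-0.3, 0.3, -0.2]
grip_width: 0.0452
grip_force: 0.0
```

Call:
apply_moves(travel=[[0,0,0.4],[0,0,0.8],[0,0,0.9],[0,0,0.9],[0,-0.4,0.33]], dr=[[0,0,0],[0,0,0],[0,0,0],[0,0,0],[0,0,0]], fingers=[45,45,45,45,45])

```text
clock: 5.25
eef_pos: [0.4994, 0.4514, 0.2059]
tool_rot: [0.003, 0.127, 0.992, 0.004]
ft_force: [0.8, -0.5, 0.0]
grip_width: 0.0452
grip_force: 0.0
```

Call:
apply_moves(travel=[[-0.1,-0.9,0],[-0.1,-0.9,0],[-0.1,-0.9,0],[-0.1,-0.9,0],[-0.1,-0.9,0]], dr=[[0,0,0.94],[0,0,0.94],[0,0,0.94],[0,0,0.93],[0,0,0.93]], fingers=[45,45,45,45,45])

```text
clock: 5.75
eef_pos: [0.4734, 0.2225, 0.1997]
tool_rot: [0.0, -0.154, 0.988, 0.0]
ft_force: [0.4, -0.7, 0.0]
grip_width: 0.0451
grip_force: 0.0
```

Call:
apply_moves(travel=[[-0.1,-0.9,0],[-0.1,-0.9,0],[-0.1,-0.9,0],[-0.1,-0.9,0],[-0.1,-0.9,0]], dr=[[0,0,0],[0,0,0],[0,0,0],[0,0,0],[0,0,0]], fingers=[45,45,45,45,45])

```text
clock: 6.25
eef_pos: [0.4484, -0.0024, 0.1999]
tool_rot: [0.001, -0.151, 0.988, -0.0]
ft_force: [0.6, -0.3, -0.4]
grip_width: 0.0451
grip_force: 0.0
```

```bash
cat >> h.py <<'E'
def boxes(c,r=(.3,.8,-.36,.36)):
    W=cloud(c);ok=(c["range_z"]>0)&(W[...,0]>r[0])&(W[...,0]<r[1])&(W[...,1]>r[2])&(W[...,1]<r[3])
    dark=c["image"].max(-1)<75
    m=(ok&(W[...,2]>.058)&(W[...,2]<.105)&dark).astype(np.uint8)
    k,L,st,ce=cv2.connectedComponentsWithStats(m)
    for i in range(1,k):
        if st[i,4]>25:
            X=W[L==i];cc,s,a=rect(X);a=a if s[0]>s[1] else a+90
            print("handle",cc,np.sort(s),"long axis deg",round(a%180,1),"z",X[:,2].mean().round(3),st[i,4])
E
python3 - <<'E'
from h import *
print(arm.observe()["eef_pos"])
for n in("top","scene","wrist"):
    c=snap(n,n+"2");print(n);boxes(c)
    W=cloud(c);k=near(W,c["range_z"]>0,.5,.468,.03,.018,.06)
    if len(k): print("weight",np.median(k,0))
E
```

```text
[ 0.44838114 -0.00244804  0.19985392]
top
handle [651.5 -85.2] [11.2 41.8] long axis deg 27.9 z 0.065 60
handle [ 437.4 -205.2] [11.9 36.1] long axis deg 0.6 z 0.065 61
handle [ 362.5 -343.4] [26.  73.5] long axis deg 6.4 z 0.07 93
weight [0.49972191 0.46692477 0.02609712]
scene
handle [ 439.8 -207.3] [13.1 45.6] long axis deg 178.3 z 0.064 95
handle [448.1 -75.9] [11.4 44.2] long axis deg 18.2 z 0.065 83
handle [656.2 -86.1] [12.  43.9] long axis deg 29.8 z 0.065 120
weight [0.50704051 0.46553966 0.02485042]
wrist
handle [ 435.5 -205.7] [13.7 43.8] long axis deg 176.7 z 0.064 1911
handle [443.8 -75.4] [12.9 43.8] long axis deg 18.0 z 0.065 1432
handle [666.7 -72.1] [2.7 6.8] long axis deg 179.7 z 0.064 27
```

Weight is in the tray. Box handle B is at (443.8, -75.4), axis 17.7°.

Call:
apply_moves(travel=[[-0.09,-0.73,0],[0,-0.73,0],[0,0,-0.7],[0,0,-0.9],[0,0,-0.8]], dr=[[0,0,0],[0,0,0],[0,0,0],[0,0,0],[0,0,0]], fingers=[45,45,45,45,45])

```text
clock: 6.9
eef_pos: [0.4445, -0.073, 0.078]
tool_rot: [0.0, -0.152, 0.988, 0.0]
ft_force: [0.4, 0.1, -0.4]
grip_width: 0.0451
grip_force: 0.0
```

Call:
apply_moves(travel=[[0,0,-0.45],[0,0,-0.2],[0,0,-0.06],[0,0,0]], dr=[[0,0,0],[0,0,0],[0,0,0],[0,0,0]], fingers=[45,45,45,45])

```text
clock: 7.3
eef_pos: [0.4451, -0.0735, 0.0448]
tool_rot: [0.001, -0.152, 0.988, -0.0]
ft_force: [0.4, 0.3, 0.2]
grip_width: 0.0453
grip_force: 0.0
```

Call:
apply_moves(travel=[[0,0,0],[0,0,0],[0,0,0],[0,0,0]], dr=[[0,0,0],[0,0,0],[0,0,0],[0,0,0]], fingers=[0,0,0,0])

```text
clock: 7.7
eef_pos: [0.4452, -0.0741, 0.0449]
tool_rot: [0.001, -0.151, 0.988, -0.0]
ft_force: [1.1, -1.6, 4.1]
grip_width: 0.0127
grip_force: 61.3
```

Call:
apply_moves(travel=[[0,0,0.2],[0,0,0.5],[0,0,0.5],[0,0,0.2],[0,0,0]], dr=[[0,0,0],[0,0,0],[0,0,0],[0,0,0],[0,0,0]], fingers=[0,0,0,0,0])

```text
clock: 8.2
eef_pos: [0.445, -0.074, 0.1152]
tool_rot: [0.001, -0.151, 0.988, -0.0]
ft_force: [-0.0, 0.4, -2.2]
grip_width: 0.0127
grip_force: 60.6
```

Call:
apply_moves(travel=[[0.22,0.3,0.3],[0.22,0.37,0.3],[0.22,0.37,0.2],[0.22,0.37,0],[0.22,0.37,0]], dr=[[0,0,-0.5],[0,0,-0.98],[0,0,-0.98],[0,0,-0.98],[0,0,-0.98]], fingers=[0,0,0,0,0])

```text
clock: 8.7
eef_pos: [0.4991, 0.016, 0.1524]
tool_rot: [-0.001, 0.115, 0.993, -0.0]
ft_force: [-0.3, -1.1, -2.1]
grip_width: 0.013
grip_force: 60.6
```

Call:
apply_moves(travel=[[0.22,0.37,0],[0.22,0.37,0],[0.22,0.37,0],[0.22,0.37,0],[0.22,0.37,0]], dr=[[0,0,-0.98],[0,0,-0.98],[0,0,-0.98],[0,0,-0.98],[0,0,-0.98]], fingers=[0,0,0,0,0])

```text
clock: 9.2
eef_pos: [0.5539, 0.1084, 0.1516]
tool_rot: [-0.001, 0.398, 0.917, -0.001]
ft_force: [0.7, -0.6, -1.2]
grip_width: 0.0125
grip_force: 60.6
```

Call:
apply_moves(travel=[[0.22,0.37,0],[0.22,0.37,0],[0.22,0.37,0],[0.22,0.37,0],[0.22,0.37,0]], dr=[[0,0,-0.98],[0,0,-0.98],[0,0,-0.98],[0,0,-0.98],[0,0,-0.98]], fingers=[0,0,0,0,0])

```text
clock: 9.7
eef_pos: [0.6089, 0.2008, 0.1513]
tool_rot: [-0.001, 0.647, 0.762, -0.001]
ft_force: [0.8, -0.6, -1.1]
grip_width: 0.0127
grip_force: 60.6
```

Call:
apply_moves(travel=[[0.22,0.4,0],[0,0,0],[0,0,0],[0,0,0]], dr=[[0,0,-0.98],[0,0,-0.12],[0,0,0],[0,0,0]], fingers=[0,0,0,0])

```text
clock: 10.1
eef_pos: [0.6198, 0.2194, 0.1527]
tool_rot: [-0.0, 0.694, 0.72, -0.001]
ft_force: [0.7, 0.4, -1.0]
grip_width: 0.0128
grip_force: 60.5
```

```bash
cat >> h.py <<'E'
def tool():
    s=arm.observe();q=s["tool_rot"];p=s["eef_pos"]
    from scipy.spatial.transform import Rotation as Ro
    M=Ro.from_quat([q[1],q[2],q[3],q[0]]).as_matrix();y=M[:,1]
    print("TCP mm",(p*1000).round(1),"close deg",round(np.degrees(np.arctan2(y[1],y[0]))%180,2),"toolz",M[:,2].round(3),"q",s["qpos"].round(2),"f",s["ft_force"].round(1))
E
python3 -c "
from h import *
tool()"
```

```text
TCP mm [619.8 219.4 152.7] close deg 2.12 toolz [-0.002 -0.001 -1.   ] q [ 0.28  0.46  1.07 -0.    1.61  0.25] f [ 0.7  0.4 -1. ]
```

Call:
apply_moves(travel=[[0.036,0.02,-0.4],[0,0,-0.5],[0,0,-0.35],[0,0,-0.15],[0,0,-0.06]], dr=[[0,0,0.04],[0,0,0],[0,0,0],[0,0,0],[0,0,0]], fingers=[0,0,0,0,0])

```text
clock: 10.6
eef_pos: [0.6217, 0.2205, 0.0801]
tool_rot: [-0.0, 0.693, 0.721, -0.001]
ft_force: [-0.0, 0.5, -0.8]
grip_width: 0.013
grip_force: 60.5
```

Call:
apply_moves(travel=[[0,0,-0.05],[0,0,0],[0,0,0]], dr=[[0,0,0],[0,0,0],[0,0,0]], fingers=[0,0,0])

```text
clock: 10.9
eef_pos: [0.6226, 0.2213, 0.0794]
tool_rot: [0.0, 0.692, 0.721, 0.001]
ft_force: [0.6, 0.1, -0.9]
grip_width: 0.0128
grip_force: 60.5
```

```bash
python3 -c "
from h import *
tool()"
```

```text
TCP mm [622.6 221.3  79.4] close deg 2.35 toolz [ 0.002  0.    -1.   ] q [ 0.29  0.52  1.15 -0.    1.47  0.24] f [ 0.6  0.1 -0.9]
```

Call:
apply_moves(travel=[[-0.016,-0.014,-0.07],[0,0,0],[0,0,0]], dr=[[0,0,0],[0,0,0],[0,0,0]], fingers=[0,0,0])

```text
clock: 11.2
eef_pos: [0.6214, 0.2205, 0.0751]
tool_rot: [0.0, 0.692, 0.721, 0.0]
ft_force: [0.0, 0.3, -0.6]
grip_width: 0.0127
grip_force: 60.6
```

Call:
apply_moves(travel=[[0,0,0],[0,0,0],[0,0,0],[0,0,0]], dr=[[0,0,0],[0,0,0],[0,0,0],[0,0,0]], fingers=[25,45,45,45])

```text
clock: 11.6
eef_pos: [0.6214, 0.2205, 0.0749]
tool_rot: [0.0, 0.692, 0.721, 0.0]
ft_force: [0.4, 0.3, 0.0]
grip_width: 0.045
grip_force: 0.0
```

Call:
apply_moves(travel=[[0,0,0.3],[0,0,0.8],[0,0,0.9],[0,0,0.5]], dr=[[0,0,0],[0,0,0],[0,0,0],[0,0,0]], fingers=[45,45,45,45])

```text
clock: 12.0
eef_pos: [0.6223, 0.2207, 0.2061]
tool_rot: [0.002, 0.692, 0.721, 0.003]
ft_force: [0.2, -0.0, 0.8]
grip_width: 0.0447
grip_force: 0.0
```

```bash
cat >> h.py <<'E'
BC=np.array([551.2,179.7]);BY=np.radians(2.4)
def tob(p): 
    t=BY;return np.array([[np.cos(t),np.sin(t)],[-np.sin(t),np.cos(t)]])@(np.array(p)-BC)
def tow(p):
    t=BY;return BC+np.array([[np.cos(t),-np.sin(t)],[np.sin(t),np.cos(t)]])@np.array(p)
E
python3 - <<'E'
from h import *
tool()
for n in("top","wrist"):
    c=snap(n,n+"3");print(n);boxes(c)
E
```

```text
TCP mm [622.3 220.7 206.1] close deg 2.35 toolz [ 0.007  0.002 -1.   ] q [ 0.28  0.44  0.99 -0.    1.7   0.24] f [ 0.2 -0.   0.8]
top
handle [651.4 -85.3] [11.  42.3] long axis deg 29.3 z 0.065 63
handle [ 437.3 -205.3] [12.  36.2] long axis deg 179.1 z 0.065 61
handle [ 358.4 -339.5] [20.6 69.4] long axis deg 16.9 z 0.071 78
wrist
handle [618.4 224. ] [13.8 43.7] long axis deg 91.9 z 0.094 1624
```

Run:
```python
from h import *
tool();c=snap("wrist","w4");boxes(c)
W=cloud(c);ok=c["range_z"]>0
m=ok&(W[...,2]>.064)&(W[...,2]<.076);X=near(W,ok,.62,.222,.06,.064,.076);print("lid",rect(X),X[:,2].mean())
B=(W[...,:2]*1000-BC)@np.array([[np.cos(BY),np.sin(BY)],[-np.sin(BY),np.cos(BY)]]).T
m=ok&(W[...,2]>.044)&(W[...,2]<.056)
re=B[m&(B[...,1]>-50)&(B[...,1]<75)&(B[...,0]>88)];le=B[m&(B[...,0]>-25)&(B[...,0]<85)&(B[...,1]>78)&(B[...,1]<110)]
print("stops",np.percentile(re[:,0],3),np.percentile(re[:,0],97),np.percentile(le[:,1],[3,97]),len(re),len(le))
L=(X[:,:2]*1000-BC)@np.array([[np.cos(BY),np.sin(BY)],[-np.sin(BY),np.cos(BY)]]).T
print("lid board",np.percentile(L,[1,99],axis=0))
```

```text
TCP mm [623.1 221.  207.4] close deg 2.35 toolz [ 0.011  0.003 -1.   ] q [ 0.29  0.44  0.99 -0.    1.7   0.24] f [ 1.2 -0.3 -0. ]
handle [617.7 220.8] [14.6 50.3] long axis deg 92.0 z 0.094 1661
lid (array([618.4, 223.7]), array([50.1, 75.1]), 2.7) 0.06930772580756901
stops 101.39756097573449 302.87146591299603 [78.51090148 92.79017459] 4435 2518
lid board [[44.53661501  5.02933168]
 [93.5025607  78.31719106]]
```

View pics/w4.png

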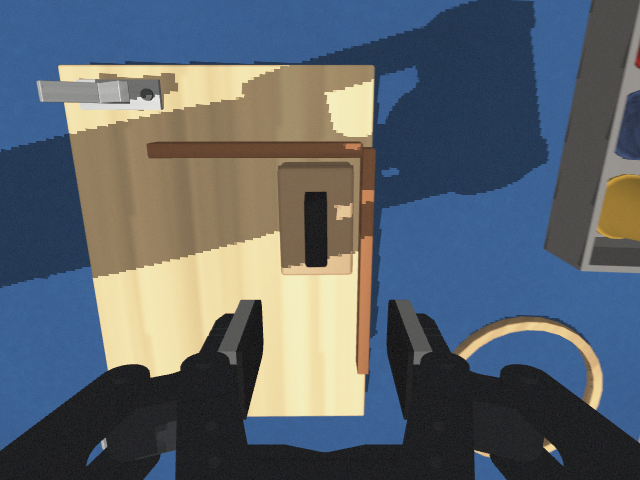

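Wrist view: box B is handle-up in the rear-left corner, at (315,220). The gap to the rear stop is a bit wide. I'll measure both stops in this same image.

Run:
```python
from h import *
tool();c=snap("wrist","w5");t=snap("top","t5")
for n,c in(("w",c),("t",t)):
    W=cloud(c);ok=c["range_z"]>0
    B=(W[...,:2]*1000-BC)@np.array([[np.cos(BY),np.sin(BY)],[-np.sin(BY),np.cos(BY)]]).T
    Z=W[...,2];m=ok&(Z>.045)&(Z<.056)
    le=B[m&(B[...,0]>-18)&(B[...,0]<35)&(B[...,1]>70)&(B[...,1]<105)]
    re=B[m&(B[...,1]>-50)&(B[...,1]<-5)&(B[...,0]>90)&(B[...,0]<118)]
    lid=B[ok&(Z>.064)&(Z<.076)&(abs(B[...,0]-70)<40)&(abs(B[...,1]-40)<50)]
    cc,s,a=cv2.minAreaRect(lid.astype(np.float32))
    print(n,"left",np.percentile(le[:,1],[2,98]),"rear",np.percentile(re[:,0],[2,98]),"lid",np.round(cc,1),np.round(s,1),round(a,1))
```

```text
TCP mm [622.3 220.8 203.9] close deg 2.35 toolz [ 0.006  0.002 -1.   ] q [ 0.29  0.44  1.   -0.    1.69  0.24] f [ 0.  -0.6 -0.6]
w left [83.32967525 92.72816146] rear [101.16079633 109.88322731] lid [69.  41.3] [50.1 74.9] 0.4
t left [83.47698804 92.77525621] rear [100.97664739 110.2922675 ] lid [68.8 29.2] [47.9 52.5] 1.9
```

Box 1 sits 3 mm short in x. I'll regrip it and shift it +3.2, -1.4 mm.

Call:
apply_moves(travel=[[-0.015,0,-0.6],[0,0,-0.9],[0,0,-0.65],[0,0,-0.3],[0,0,-0.12]], dr=[[0,0,0],[0,0,0],[0,0,0],[0,0,0],[0,0,0]], fingers=[45,45,45,45,45])

```text
clock: 12.75
eef_pos: [0.6193, 0.2201, 0.0685]
tool_rot: [-0.001, 0.692, 0.721, -0.002]
ft_force: [-0.1, 1.3, 0.9]
grip_width: 0.0448
grip_force: 0.0
```

Call:
apply_moves(travel=[[0,0,0],[0,0,0],[0,0,0],[0,0,0],[0,0,0]], dr=[[0,0,0],[0,0,0],[0,0,0],[0,0,0],[0,0,0]], fingers=[45,0,0,0,0])

```text
clock: 13.25
eef_pos: [0.6214, 0.2207, 0.0733]
tool_rot: [0.001, 0.692, 0.721, 0.001]
ft_force: [-1.8, -0.2, 6.2]
grip_width: 0.0128
grip_force: 61.6
```

Call:
apply_moves(travel=[[0,0,0.06],[0,0,0],[0,0,0]], dr=[[0,0,0],[0,0,0],[0,0,0]], fingers=[0,0,0])

```text
clock: 13.55
eef_pos: [0.6203, 0.2204, 0.0738]
tool_rot: [-0.0, 0.692, 0.721, -0.0]
ft_force: [0.4, 0.3, -1.3]
grip_width: 0.0122
grip_force: 60.6
```

```bash
python3 -c "
from h import *
tool()"
```

```text
TCP mm [620.3 220.4  73.8] close deg 2.34 toolz [-0.001 -0.    -1.   ] q [ 0.29  0.52  1.16 -0.    1.47  0.24] f [ 0.4  0.3 -1.3]
```

Call:
apply_moves(travel=[[0.04,-0.012,0.03],[0.046,-0.012,0],[0,0,0],[0,0,0]], dr=[[0,0,0],[0,0,0],[0,0,0],[0,0,0]], fingers=[0,0,0,0])

```text
clock: 13.95
eef_pos: [0.6249, 0.2192, 0.0756]
tool_rot: [-0.0, 0.693, 0.721, -0.0]
ft_force: [-0.1, 0.4, -0.9]
grip_width: 0.0125
grip_force: 60.6
```

Call:
apply_moves(travel=[[0,0,-0.015],[0,0,0],[0,0,0],[0,0,0],[0,0,0]], dr=[[0,0,0],[0,0,0],[0,0,0],[0,0,0],[0,0,0]], fingers=[0,0,25,45,45])

```text
clock: 14.45
eef_pos: [0.625, 0.2193, 0.0754]
tool_rot: [0.0, 0.692, 0.721, 0.0]
ft_force: [-0.1, -0.1, -0.5]
grip_width: 0.0453
grip_force: 0.0
```

Call:
apply_moves(travel=[[0,0,0.3],[0,0,0.8],[0,0,0.9],[0,0,0.4],[0,0,0.1]], dr=[[0,0,0],[0,0,0],[0,0,0],[0,0,0],[0,0,0]], fingers=[45,45,45,45,45])

```text
clock: 14.95
eef_pos: [0.6262, 0.2197, 0.2057]
tool_rot: [0.002, 0.692, 0.721, 0.004]
ft_force: [-0.3, 0.2, -0.0]
grip_width: 0.0451
grip_force: 0.0
```

```bash
cat >> h.py <<'E'
def onboard(c):
    W=cloud(c);ok=c["range_z"]>0
    B=(W[...,:2]*1000-BC)@np.array([[np.cos(BY),np.sin(BY)],[-np.sin(BY),np.cos(BY)]]).T
    Z=W[...,2];m=ok&(Z>.045)&(Z<.056)
    le=B[m&(B[...,0]>-18)&(B[...,0]<35)&(B[...,1]>78)&(B[...,1]<105)]
    re=B[m&(B[...,1]>-50)&(B[...,1]<75)&(B[...,0]>95)&(B[...,0]<118)]
    for n,q,j in(("left",le,1),("rear",re,0)):
        if len(q)>20:print(n,np.percentile(q[:,j],[2,98]).round(1))
    lid=(ok&(Z>.063)&(Z<.105)&(abs(B[...,0]-40)<80)&(abs(B[...,1])<100)).astype(np.uint8)
    k,L,st,ce=cv2.connectedComponentsWithStats(lid)
    for i in range(1,k):
        if st[i,4]>300:
            X=B[(L==i)&(Z<.076)]
            if len(X)<50: continue
            cc,s,a=cv2.minAreaRect(X.astype(np.float32));print("lid at board",np.round(cc,1),np.round(s,1),round(a,1),st[i,4])
E
python3 - <<'E'
from h import *
tool();onboard(snap("wrist","w6"))
E
```

```text
TCP mm [626.2 219.7 205.7] close deg 2.35 toolz [ 0.008  0.002 -1.   ] q [ 0.28  0.45  0.98 -0.    1.7   0.24] f [-0.3  0.2 -0. ]
left [83.3 92.7]
rear [101.2 109.9]
lid at board [72.5 39.5] [50.1 75. ] 0.1 8052
```

Call:
apply_moves(travel=[[0.06,-0.5,0],[0.06,-0.7,0],[0.06,-0.7,0],[0.06,-0.7,0],[0.06,-0.7,0]], dr=[[0,0,-0.9],[0,0,-0.95],[0,0,-0.95],[0,0,-0.95],[0,0,-0.95]], fingers=[45,45,45,45,45])

```text
clock: 15.5
eef_pos: [0.6391, 0.0529, 0.1978]
tool_rot: [-0.001, 0.867, 0.498, -0.002]
ft_force: [0.6, 0.8, 1.4]
grip_width: 0.045
grip_force: 0.0
```

Call:
apply_moves(travel=[[0.06,-0.7,0],[0.06,-0.7,0],[0.06,-0.7,0],[0.06,-0.7,0],[0,0,0]], dr=[[0,0,-0.95],[0,0,-0.95],[0,0,-0.95],[0,0,-0.95],[0,0,-0.82]], fingers=[45,45,45,45,45])

```text
clock: 16.0
eef_pos: [0.6509, -0.0901, 0.1974]
tool_rot: [-0.0, 0.971, 0.24, -0.002]
ft_force: [0.0, 0.6, -0.2]
grip_width: 0.0452
grip_force: 0.0
```

Call:
apply_moves(travel=[[0,0,0],[0,0,0],[0,0,0]], dr=[[0,0,0],[0,0,0],[0,0,0]], fingers=[45,45,45])

```text
clock: 16.3
eef_pos: [0.6517, -0.0848, 0.1994]
tool_rot: [-0.0, 0.969, 0.246, -0.001]
ft_force: [0.5, 0.1, 1.3]
grip_width: 0.0455
grip_force: 0.0
```

Run:
```python
from h import *
tool();c=snap("wrist","w7");boxes(c)
```

```text
TCP mm [651.7 -84.8 199.4] close deg 118.45 toolz [-0.001  0.    -1.   ] q [-0.19  0.44  1.01 -0.    1.69  0.89] f [0.5 0.1 1.3]
handle [652.7 -86.1] [12.8 43.5] long axis deg 28.9 z 0.065 1270
```

Call:
apply_moves(travel=[[0.05,-0.03,-0.6],[0,0,-0.9],[0,0,-0.8],[0,0,-0.5],[0,0,-0.2]], dr=[[0,0,0],[0,0,0],[0,0,0],[0,0,0],[0,0,0]], fingers=[45,45,45,45,45])

```text
clock: 16.85
eef_pos: [0.6526, -0.0862, 0.0463]
tool_rot: [-0.001, 0.969, 0.245, -0.003]
ft_force: [0.3, -0.1, -0.8]
grip_width: 0.0449
grip_force: 0.0
```

Call:
apply_moves(travel=[[0,0,-0.09],[0,0,0],[0,0,0]], dr=[[0,0,0],[0,0,0],[0,0,0]], fingers=[45,45,45])

```text
clock: 17.15
eef_pos: [0.6555, -0.0873, 0.0478]
tool_rot: [0.001, 0.97, 0.244, 0.002]
ft_force: [-0.5, 0.4, 0.7]
grip_width: 0.0451
grip_force: 0.0
```

Call:
apply_moves(travel=[[0,0,0],[0,0,0],[0,0,0],[0,0,0]], dr=[[0,0,0],[0,0,0],[0,0,0],[0,0,0]], fingers=[0,0,0,0])

```text
clock: 17.55
eef_pos: [0.655, -0.0872, 0.0468]
tool_rot: [0.0, 0.97, 0.244, 0.001]
ft_force: [-0.7, 0.3, 5.8]
grip_width: 0.0126
grip_force: 59.3
```

Call:
apply_moves(travel=[[0,0,0.2],[0,0,0.5],[0,0,0.7],[0,0,0.6],[0,0,0.2]], dr=[[0,0,0],[0,0,0],[0,0,0],[0,0,0],[0,0,0]], fingers=[0,0,0,0,0])

```text
clock: 18.05
eef_pos: [0.6555, -0.0875, 0.1598]
tool_rot: [0.001, 0.97, 0.244, 0.003]
ft_force: [0.9, -1.0, -1.0]
grip_width: 0.0128
grip_force: 58.6
```

Run:
```python
from h import *
tool()
```

```text
TCP mm [655.5 -87.5 159.8] close deg 118.26 toolz [ 0.006 -0.001 -1.   ] q [-0.19  0.46  1.06 -0.    1.61  0.89] f [ 0.9 -1.  -1. ]
```

Call:
apply_moves(travel=[[-0.05,0.35,0],[-0.05,0.45,0],[-0.05,0.45,0],[-0.05,0.5,0],[-0.06,0.5,0]], dr=[[0,0,0.9],[0,0,0.95],[0,0,0.95],[0,0,0.95],[0,0,0.95]], fingers=[0,0,0,0,0])

```text
clock: 18.55
eef_pos: [0.6405, 0.0261, 0.1538]
tool_rot: [-0.001, 0.862, 0.506, -0.001]
ft_force: [0.4, -0.2, -1.7]
grip_width: 0.0126
grip_force: 58.6
```

Call:
apply_moves(travel=[[-0.06,0.5,0],[-0.06,0.5,0],[-0.06,0.5,0],[-0.06,0.45,0],[-0.06,0.35,0]], dr=[[0,0,0.95],[0,0,0.95],[0,0,0.95],[0,0,0.95],[0,0,0.82]], fingers=[0,0,0,0,0])

```text
clock: 19.05
eef_pos: [0.6254, 0.1415, 0.1537]
tool_rot: [-0.001, 0.691, 0.723, -0.001]
ft_force: [0.1, -0.2, -1.8]
grip_width: 0.0127
grip_force: 58.6
```

Call:
apply_moves(travel=[[0,0,-0.3],[0,0,-0.2],[0,0,0],[0,0,0]], dr=[[0,0,0],[0,0,0],[0,0,0],[0,0,0]], fingers=[0,0,0,0])

```text
clock: 19.45
eef_pos: [0.6262, 0.1392, 0.1295]
tool_rot: [-0.0, 0.693, 0.721, -0.001]
ft_force: [-0.9, -0.7, -2.0]
grip_width: 0.0129
grip_force: 58.6
```

Run:
```python
from h import *
tool()
```

```text
TCP mm [626.2 139.2 129.5] close deg 2.23 toolz [-0.002 -0.    -1.   ] q [ 0.16  0.43  1.16 -0.    1.55  0.12] f [-0.9 -0.7 -2. ]
```

Call:
apply_moves(travel=[[0.036,0.02,-0.3],[0,0,-0.35],[0,0,-0.22],[0,0,-0.1],[0,0,-0.06]], dr=[[0,0,0.025],[0,0,0],[0,0,0],[0,0,0],[0,0,0]], fingers=[0,0,0,0,0])

```text
clock: 19.95
eef_pos: [0.6281, 0.1411, 0.0785]
tool_rot: [-0.0, 0.691, 0.722, -0.0]
ft_force: [0.2, -0.2, -1.7]
grip_width: 0.0127
grip_force: 58.6
```

Call:
apply_moves(travel=[[0,0,0],[0,0,0],[0,0,0]], dr=[[0,0,0],[0,0,0],[0,0,0]], fingers=[0,0,0])

```text
clock: 20.25
eef_pos: [0.6286, 0.1414, 0.0799]
tool_rot: [0.0, 0.691, 0.722, 0.001]
ft_force: [-0.1, -0.2, -1.4]
grip_width: 0.0124
grip_force: 58.6
```

Run:
```python
from h import *
tool()
```

```text
TCP mm [628.6 141.4  79.9] close deg 2.52 toolz [ 0.002  0.    -1.   ] q [ 0.16  0.47  1.21 -0.    1.46  0.12] f [-0.1 -0.2 -1.4]
```

Call:
apply_moves(travel=[[-0.01,-0.024,-0.04],[0,0,-0.02],[0,0,0],[0,0,0]], dr=[[0,0,-0.02],[0,0,0],[0,0,0],[0,0,0]], fingers=[0,0,0,0])

```text
clock: 20.65
eef_pos: [0.6279, 0.1399, 0.0769]
tool_rot: [0.0, 0.692, 0.722, 0.0]
ft_force: [-2.3, -2.1, 4.4]
grip_width: 0.0123
grip_force: 59.4
```

Call:
apply_moves(travel=[[0,0,0],[0,0,0],[0,0,0],[0,0,0]], dr=[[0,0,0],[0,0,0],[0,0,0],[0,0,0]], fingers=[25,45,45,45])

```text
clock: 21.05
eef_pos: [0.6276, 0.1402, 0.0758]
tool_rot: [-0.0, 0.692, 0.722, -0.0]
ft_force: [0.7, -0.5, -0.3]
grip_width: 0.0449
grip_force: 0.0
```

Call:
apply_moves(travel=[[0,0,0.3],[0,0,0.8],[0,0,0.9],[0,0,0.4],[0,0,0.1]], dr=[[0,0,0],[0,0,0],[0,0,0],[0,0,0],[0,0,0]], fingers=[45,45,45,45,45])

```text
clock: 21.55
eef_pos: [0.629, 0.1403, 0.2064]
tool_rot: [0.002, 0.692, 0.722, 0.003]
ft_force: [-0.5, -0.1, 0.5]
grip_width: 0.0446
grip_force: 0.0
```

Run:
```python
from h import *
tool();onboard(snap("wrist","w8"));c=snap("top","t8");boxes(c)
```

```text
TCP mm [629.  140.3 206.4] close deg 2.38 toolz [ 0.008  0.001 -1.   ] q [0.16 0.39 1.05 0.   1.68 0.12] f [-0.5 -0.1  0.5]
left [82.9 92.4]
rear [101.2 110. ]
lid at board [72.5 39.3] [50.1 74.4] 0.1 10169
lid at board [ 74.4 -43.3] [50.2 74.9] 0.4 7949
handle [627.2 130.4] [13.6 17.1] long axis deg 89.8 z 0.095 33
handle [620.6 215.8] [ 9.5 31.5] long axis deg 89.5 z 0.094 47
handle [ 437.5 -205.1] [12.4 36.1] long axis deg 0.8 z 0.065 59
handle [ 357.7 -338.7] [22.6 70.7] long axis deg 16.9 z 0.071 82
```

Box 2 is off by (+2.4, -3.8) mm, so I'll regrip and shift it.

Call:
apply_moves(travel=[[-0.015,0,-0.6],[0,0,-0.9],[0,0,-0.65],[0,0,-0.25],[0,0,-0.12]], dr=[[0,0,0],[0,0,0],[0,0,0],[0,0,0],[0,0,0]], fingers=[45,45,45,45,45])

```text
clock: 22.15
eef_pos: [0.6257, 0.1399, 0.0724]
tool_rot: [-0.001, 0.692, 0.722, -0.002]
ft_force: [-0.1, 0.5, 0.8]
grip_width: 0.045
grip_force: 0.0
```

Call:
apply_moves(travel=[[0,0,0],[0,0,0],[0,0,0],[0,0,0],[0,0,0]], dr=[[0,0,0],[0,0,0],[0,0,0],[0,0,0],[0,0,0]], fingers=[45,45,0,0,0])

```text
clock: 22.65
eef_pos: [0.6278, 0.1402, 0.0766]
tool_rot: [0.001, 0.692, 0.722, 0.001]
ft_force: [1.2, 0.8, 3.1]
grip_width: 0.0124
grip_force: 59.6
```

Call:
apply_moves(travel=[[0,0,0.06],[0,0,0],[0,0,0]], dr=[[0,0,0],[0,0,0],[0,0,0]], fingers=[0,0,0])

```text
clock: 22.95
eef_pos: [0.6266, 0.1401, 0.0776]
tool_rot: [-0.0, 0.692, 0.722, -0.0]
ft_force: [0.3, 0.0, -1.8]
grip_width: 0.0126
grip_force: 59.0
```

Run:
```python
from h import *
tool()
```

```text
TCP mm [626.6 140.1  77.6] close deg 2.39 toolz [-0.001 -0.    -1.   ] q [0.16 0.47 1.21 0.   1.46 0.12] f [ 0.3  0.  -1.8]
```

Call:
apply_moves(travel=[[-0.015,0.036,0.02],[-0.015,0.036,0],[0,0,0],[0,0,0]], dr=[[0,0,0],[0,0,0],[0,0,0],[0,0,0]], fingers=[0,0,0,0])

```text
clock: 23.35
eef_pos: [0.6254, 0.1438, 0.079]
tool_rot: [-0.0, 0.692, 0.722, -0.0]
ft_force: [0.1, -0.1, -2.7]
grip_width: 0.0125
grip_force: 59.0
```

Call:
apply_moves(travel=[[0,0,-0.025],[0,0,0],[0,0,0],[0,0,0],[0,0,0]], dr=[[0,0,0],[0,0,0],[0,0,0],[0,0,0],[0,0,0]], fingers=[0,0,25,45,45])

```text
clock: 23.85
eef_pos: [0.6257, 0.1437, 0.0782]
tool_rot: [0.0, 0.692, 0.722, 0.0]
ft_force: [-1.1, -0.2, -0.1]
grip_width: 0.0448
grip_force: 0.0
```

Call:
apply_moves(travel=[[0,0,0.3],[0,0,0.8],[0,0,0.9],[0,0,0.4],[0,0,0.1]], dr=[[0,0,0],[0,0,0],[0,0,0],[0,0,0],[0,0,0]], fingers=[45,45,45,45,45])

```text
clock: 24.35
eef_pos: [0.6267, 0.1439, 0.2083]
tool_rot: [0.002, 0.692, 0.722, 0.003]
ft_force: [0.0, -0.5, -0.9]
grip_width: 0.0449
grip_force: 0.0
```

Run:
```python
from h import *
tool();onboard(snap("wrist","w9"))
```

```text
TCP mm [626.7 143.9 208.3] close deg 2.39 toolz [ 0.008  0.001 -1.   ] q [ 0.17  0.39  1.06 -0.    1.69  0.13] f [ 0.  -0.5 -0.9]
left [83.  92.5]
rear [101.2 110. ]
lid at board [72.6 39.5] [50.1 74.4] 0.0 9896
lid at board [ 72.3 -39.7] [50.1 74.8] 0.1 7866
```

Call:
apply_moves(travel=[[-0.29,-0.54,0],[-0.29,-0.54,0],[-0.29,-0.54,0],[-0.29,-0.54,0],[-0.29,-0.54,0]], dr=[[0,0,0.95],[0,0,0.95],[0,0,0.95],[0,0,0.95],[0,0,0.95]], fingers=[45,45,45,45,45])

```text
clock: 24.9
eef_pos: [0.5514, 0.0077, 0.2008]
tool_rot: [-0.002, 0.459, 0.888, -0.001]
ft_force: [1.2, -0.3, -0.4]
grip_width: 0.0449
grip_force: 0.0
```

Call:
apply_moves(travel=[[-0.29,-0.54,0],[-0.29,-0.54,0],[-0.29,-0.54,0],[-0.29,-0.54,0],[-0.29,-0.54,0]], dr=[[0,0,0.95],[0,0,0.95],[0,0,0.95],[0,0,0.95],[0,0,0.95]], fingers=[45,45,45,45,45])

```text
clock: 25.4
eef_pos: [0.479, -0.1271, 0.2009]
tool_rot: [-0.002, 0.191, 0.982, 0.0]
ft_force: [0.5, 0.3, -0.3]
grip_width: 0.0451
grip_force: 0.0
```

Call:
apply_moves(travel=[[-0.29,-0.54,0],[-0.29,-0.54,0],[-0.29,-0.54,0],[0,0,0],[0,0,0]], dr=[[0,0,0.95],[0,0,0.95],[0,0,0.9],[0,0,0],[0,0,0]], fingers=[45,45,45,45,45])

```text
clock: 25.9
eef_pos: [0.4364, -0.2072, 0.2015]
tool_rot: [-0.001, 0.028, 1.0, 0.001]
ft_force: [-0.1, -0.5, -0.3]
grip_width: 0.045
grip_force: 0.0
```

Run:
```python
from h import *
tool();c=snap("wrist","w10");boxes(c,(.3,.8,-.3,.36))
```

```text
TCP mm [ 436.4 -207.2  201.5] close deg 86.79 toolz [-0.002  0.002 -1.   ] q [-0.52 -0.05  1.57  0.    1.63 -2.03] f [-0.1 -0.5 -0.3]
handle [ 435.4 -206.8] [12.8 43.8] long axis deg 177.0 z 0.065 948
```

Call:
apply_moves(travel=[[-0.01,0.01,-0.6],[0,0,-0.9],[0,0,-0.8],[0,0,-0.5],[0,0,-0.2]], dr=[[0,0,0],[0,0,0],[0,0,0],[0,0,0],[0,0,0]], fingers=[45,45,45,45,45])

```text
clock: 26.45
eef_pos: [0.4351, -0.2048, 0.0494]
tool_rot: [-0.003, 0.026, 1.0, 0.002]
ft_force: [-0.2, 0.5, -0.5]
grip_width: 0.0452
grip_force: 0.0
```

Call:
apply_moves(travel=[[0,0,-0.11],[0,0,0],[0,0,0]], dr=[[0,0,0],[0,0,0],[0,0,0]], fingers=[45,45,45])

```text
clock: 26.75
eef_pos: [0.4374, -0.2071, 0.0488]
tool_rot: [0.001, 0.027, 1.0, -0.001]
ft_force: [-0.7, 0.2, -0.4]
grip_width: 0.045
grip_force: 0.0
```

Call:
apply_moves(travel=[[0,0,0],[0,0,0],[0,0,0],[0,0,0]], dr=[[0,0,0],[0,0,0],[0,0,0],[0,0,0]], fingers=[0,0,0,0])

```text
clock: 27.15
eef_pos: [0.4369, -0.2072, 0.0482]
tool_rot: [0.001, 0.027, 1.0, -0.0]
ft_force: [-0.5, 0.0, 4.9]
grip_width: 0.0126
grip_force: 60.2
```

Call:
apply_moves(travel=[[0,0,0.2],[0,0,0.5],[0,0,0.7],[0,0,0.6],[0,0,0.2]], dr=[[0,0,0],[0,0,0],[0,0,0],[0,0,0],[0,0,0]], fingers=[0,0,0,0,0])

```text
clock: 27.65
eef_pos: [0.4375, -0.2073, 0.1609]
tool_rot: [0.002, 0.027, 1.0, -0.001]
ft_force: [-0.4, -0.5, -0.9]
grip_width: 0.0124
grip_force: 59.4
```

Run:
```python
from h import *
tool()
```

```text
TCP mm [ 437.5 -207.3  160.9] close deg 86.95 toolz [ 0.004 -0.002 -1.   ] q [-0.52 -0.03  1.63  0.    1.54 -2.04] f [-0.4 -0.5 -0.9]
```

Call:
apply_moves(travel=[[0.23,0.6,0],[0.23,0.88,0],[0.23,0.88,0],[0.23,0.88,0],[0.23,0.88,0]], dr=[[0,0,0.16],[0,0,0.16],[0,0,0.16],[0,0,0.16],[0,0,0.15]], fingers=[0,0,0,0,0])

```text
clock: 28.15
eef_pos: [0.4934, 0.001, 0.1561]
tool_rot: [-0.001, -0.021, 1.0, 0.0]
ft_force: [1.2, -0.8, -1.3]
grip_width: 0.0126
grip_force: 59.3
```

Call:
apply_moves(travel=[[0.24,0.88,0],[0.24,0.88,0],[0.24,0.88,0],[0.24,0.88,0],[0.24,0.7,0]], dr=[[0,0,0],[0,0,0],[0,0,0],[0,0,0],[0,0,0]], fingers=[0,0,0,0,0])

```text
clock: 28.65
eef_pos: [0.5533, 0.2126, 0.1556]
tool_rot: [-0.001, -0.021, 1.0, -0.0]
ft_force: [0.0, -0.2, -0.8]
grip_width: 0.0127
grip_force: 59.3
```

Call:
apply_moves(travel=[[0,0.46,0],[0,0,-0.25],[0,0,-0.25],[0,0,0],[0,0,0]], dr=[[0,0,0],[0,0,0],[0,0,0],[0,0,0],[0,0,0]], fingers=[0,0,0,0,0])

```text
clock: 29.15
eef_pos: [0.5536, 0.2319, 0.1314]
tool_rot: [-0.001, -0.02, 1.0, -0.0]
ft_force: [0.4, 0.4, -1.4]
grip_width: 0.0123
grip_force: 59.3
```

Run:
```python
from h import *
tool()
```

```text
TCP mm [553.6 231.9 131.4] close deg 92.3 toolz [-0.002 -0.001 -1.   ] q [ 0.34  0.31  1.3  -0.    1.52 -1.28] f [ 0.4  0.4 -1.4]
```

Call:
apply_moves(travel=[[0.02,0.02,-0.3],[0,0,-0.35],[0,0,-0.22],[0,0,-0.1],[0,0,-0.03]], dr=[[0,0,0.015],[0,0,0],[0,0,0],[0,0,0],[0,0,0]], fingers=[0,0,0,0,0])

```text
clock: 29.65
eef_pos: [0.5548, 0.234, 0.0817]
tool_rot: [-0.0, -0.022, 1.0, -0.0]
ft_force: [0.0, 0.1, -0.9]
grip_width: 0.0129
grip_force: 59.4
```

Call:
apply_moves(travel=[[0,0,0],[0,0,0],[0,0,0]], dr=[[0,0,0],[0,0,0],[0,0,0]], fingers=[0,0,0])

```text
clock: 29.95
eef_pos: [0.5553, 0.2343, 0.0831]
tool_rot: [0.001, -0.022, 1.0, 0.0]
ft_force: [-0.8, 0.5, -1.2]
grip_width: 0.0122
grip_force: 59.4
```

Run:
```python
from h import *
tool()
```

```text
TCP mm [555.3 234.3  83.1] close deg 92.49 toolz [ 0.001  0.001 -1.   ] q [ 0.34  0.36  1.35  0.    1.43 -1.28] f [-0.8  0.5 -1.2]
```

Call:
apply_moves(travel=[[0,-0.02,-0.06],[0,0,-0.025],[0,0,0],[0,0,0]], dr=[[0,0,0],[0,0,0],[0,0,0],[0,0,0]], fingers=[0,0,0,0])

```text
clock: 30.35
eef_pos: [0.555, 0.2331, 0.0783]
tool_rot: [0.0, -0.022, 1.0, 0.0]
ft_force: [-0.7, -1.9, 1.3]
grip_width: 0.0122
grip_force: 59.7
```

Call:
apply_moves(travel=[[0,0,0],[0,0,0],[0,0,0],[0,0,0]], dr=[[0,0,0],[0,0,0],[0,0,0],[0,0,0]], fingers=[25,45,45,45])

```text
clock: 30.75
eef_pos: [0.555, 0.2333, 0.0781]
tool_rot: [0.0, -0.022, 1.0, 0.0]
ft_force: [0.5, -0.4, 1.1]
grip_width: 0.0453
grip_force: 0.0
```

Call:
apply_moves(travel=[[0,0,0.3],[0,0,0.8],[0,0,0.9],[0,0,0.4],[0,0,0.1]], dr=[[0,0,0],[0,0,0],[0,0,0],[0,0,0],[0,0,0]], fingers=[45,45,45,45,45])

```text
clock: 31.25
eef_pos: [0.5562, 0.2337, 0.2082]
tool_rot: [0.004, -0.022, 1.0, 0.001]
ft_force: [-0.2, -0.6, -1.0]
grip_width: 0.0453
grip_force: 0.0
```

Run:
```python
from h import *
tool();onboard(snap("wrist","w11"))
```

```text
TCP mm [556.2 233.7 208.2] close deg 92.49 toolz [ 0.007  0.003 -1.   ] q [ 0.34  0.27  1.2   0.    1.66 -1.28] f [-0.2 -0.6 -1. ]
left [82.9 92.6]
rear [108.  110.1]
lid at board [ 4.9 53.7] [50.  74.8] 89.9 7949
lid at board [ 71.9 -39.8] [50.5 75.1] 0.1 5813
lid at board [72.  39.2] [75.  50.8] 90.0 6270
```

All three boxes are within about 1 mm of their places. Next is the bar, starting with a line fit.

```bash
cat >> h.py <<'E'
def barfit(c,z0=.05):
    W=cloud(c);ok=(c["range_z"]>0)&(W[...,0]>.29)&(W[...,0]<.8)&(W[...,1]<-.3)&(W[...,1]>-.46)&(W[...,2]>z0)&(W[...,2]<.2)
    X=W[ok]*1000
    hd=X[X[:,0]<480];hd=hd[hd[:,2]>76];ft=X[(X[:,0]>700)]
    b=X[(abs(X[:,0]-545)<100)]
    med=np.array([(x,np.median(b[abs(b[:,0]-x)<6,1]),np.percentile(b[abs(b[:,0]-x)<6,2],80)) for x in range(450,641,10) if (abs(b[:,0]-x)<6).sum()>5])
    if len(med)>3:print("bar line y=",np.polyfit(med[:,0]-545,med[:,1],1),"top z=",np.polyfit(med[:,0]-545,med[:,2],1))
    if len(hd)>20:print("head",*rect(hd/1000),"z",np.percentile(hd[:,2],50))
    print("x ends",np.percentile(X[:,0],[.1,99.9]))
    if len(ft)>20:print("foot",*rect(ft/1000))
E
python3 - <<'E'
from h import *
barfit(dict(np.load("top0.npz")));barfit(snap("scene","s12"));barfit(snap("top","t12"))
E
```

```text
bar line y= [-8.73273811e-02 -3.70564704e+02] top z= [-2.55308085e-03  6.71572432e+01]
head [ 375.3 -357.5] [43.7 98.2] 85.8 z 81.18109508347244
x ends [326.79569325 759.05648626]
foot [ 729.4 -388.5] [31.2 59. ] 88.1
bar line y= [-8.10567866e-02 -3.69291671e+02] top z= [1.60063767e-03 6.61836864e+01]
head [ 363.1 -357.7] [44.7 73. ] 84.6 z 81.43447213093206
x ends [328.02187205 762.73820284]
foot [ 730.7 -387.8] [31.7 62.7] 83.5
bar line y= [-8.61475859e-02 -3.70601647e+02] top z= [1.05190059e-03 6.67428708e+01]
head [ 363.9 -357.1] [44.7 73.9] 85.5 z 81.32598926094143
x ends [326.70071065 759.00202536]
foot [ 729.8 -389.6] [58.7 31.4] 0.5
```

Call:
apply_moves(travel=[[-0.07,-0.6,0.2],[-0.08,-0.93,0],[-0.08,-0.93,0],[-0.08,-0.93,0],[-0.08,-0.93,0]], dr=[[0,0,-0.22],[0,0,-0.22],[0,0,-0.22],[0,0,-0.22],[0,0,-0.22]], fingers=[45,45,45,45,45])

```text
clock: 31.9
eef_pos: [0.5341, 0.0156, 0.2107]
tool_rot: [-0.002, 0.045, 0.999, 0.0]
ft_force: [0.9, -0.2, 1.2]
grip_width: 0.045
grip_force: 0.0
```

Call:
apply_moves(travel=[[-0.08,-0.93,0],[-0.08,-0.93,0],[-0.08,-0.93,0],[-0.08,-0.93,0],[-0.08,-0.93,0]], dr=[[0,0,0],[0,0,0],[0,0,0],[0,0,0],[0,0,0]], fingers=[45,45,45,45,45])

```text
clock: 32.4
eef_pos: [0.5142, -0.2168, 0.2107]
tool_rot: [-0.002, 0.044, 0.999, 0.001]
ft_force: [1.5, 1.2, -0.9]
grip_width: 0.0453
grip_force: 0.0
```

Call:
apply_moves(travel=[[-0.08,-0.93,0],[-0.08,-0.8,0],[-0.06,-0.4,0],[0,0,0],[0,0,0]], dr=[[0,0,0],[0,0,0],[0,0,0],[0,0,0],[0,0,0]], fingers=[45,45,45,45,45])

```text
clock: 32.9
eef_pos: [0.504, -0.3213, 0.2111]
tool_rot: [-0.001, 0.045, 0.999, 0.001]
ft_force: [0.0, 0.6, 0.3]
grip_width: 0.0448
grip_force: 0.0
```

Run:
```python
from h import *
tool();c=snap("wrist","w13");barfit(c)
t=snap("top","t13");boxes(t);onboard(t);print("rest c",ray(t,476,232.7,.012))
```

```text
TCP mm [ 504.  -321.3  211.1] close deg 84.89 toolz [-0.003  0.002 -1.   ] q [-0.63  0.27  1.2   0.    1.68 -2.11] f [0.  0.6 0.3]
bar line y= [-6.9203015e-02 -3.7049286e+02] top z= [-2.72412088e-03  6.58765873e+01]
head [ 380.1 -358.8] [44.1 30.2] 85.3 z 81.24029187090099
x ends [364.09519061 683.92409447]
handle [624.7 142.9] [11.4 41.6] long axis deg 93.4 z 0.095 58
handle [620.5 220.4] [10.1 42.2] long axis deg 92.0 z 0.095 60
handle [552.5 232.7] [ 9.5 38.9] long axis deg 0.8 z 0.096 58
left [83.3 92.9]
rear [101.3 110.3]
lid at board [ 72.2 -39.8] [50.  73.9] 0.8 462
lid at board [72.6 38.8] [71.7 49.7] 88.5 458
lid at board [ 5.8 53.3] [51.1 74.1] 89.1 473
rest c [ 0.54387653 -0.36688378  0.012     ]
```

View pics/w13.png

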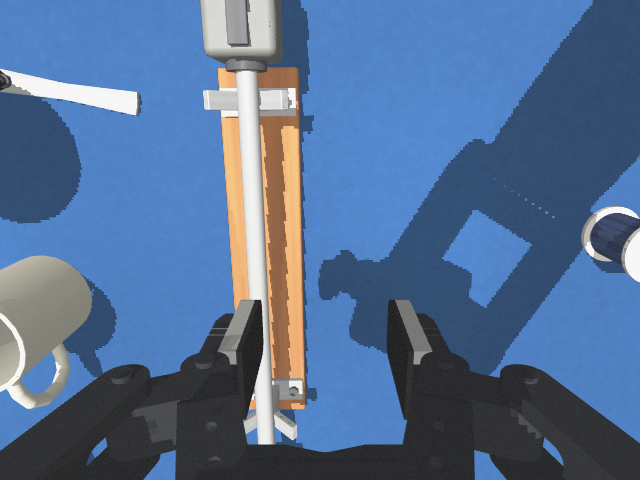

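Wrist view: bar runs vertically at u≈250, head inner face near (240,60), brackets at (250,98) and (270,390). The bar origin is about x 544, y -370.6. Trial grip will be at bar +35 mm.

Call:
apply_moves(travel=[[0.05,-0.46,0],[0.05,-0.46,-0.2],[0,0,-0.7],[0,0,-0.9],[0,0,-0.8]], dr=[[0,0,0],[0,0,0],[0,0,0],[0,0,0],[0,0,0]], fingers=[45,45,45,45,45])

```text
clock: 33.5
eef_pos: [0.5097, -0.3663, 0.0812]
tool_rot: [-0.0, 0.043, 0.999, 0.0]
ft_force: [0.9, -0.0, -0.1]
grip_width: 0.0451
grip_force: 0.0
```

Call:
apply_moves(travel=[[0,0,-0.45],[0,0,-0.2],[0,0,-0.1],[0,0,0],[0,0,0]], dr=[[0,0,0],[0,0,0],[0,0,0],[0,0,0],[0,0,0]], fingers=[45,45,45,45,45])

```text
clock: 34.0
eef_pos: [0.5103, -0.3682, 0.0475]
tool_rot: [0.001, 0.044, 0.999, -0.001]
ft_force: [0.0, -0.2, 0.1]
grip_width: 0.0449
grip_force: 0.0
```

Run:
```python
from h import *
tool();s=arm.observe();print(s["ft_torque"].round(3))
```

```text
TCP mm [ 510.3 -368.2   47.5] close deg 84.94 toolz [ 0.002 -0.002 -1.   ] q [-0.68  0.47  1.29  0.    1.39 -2.17] f [ 0.  -0.2  0.1]
[0.001 0.02  0.063]
```

Call:
apply_moves(travel=[[0,0,-0.1],[0,0,0],[0,0,0],[0,0,0],[0,0,0]], dr=[[0,0,0],[0,0,0],[0,0,0],[0,0,0],[0,0,0]], fingers=[45,0,0,0,0])

```text
clock: 34.5
eef_pos: [0.5094, -0.3704, 0.0418]
tool_rot: [0.001, 0.045, 0.999, -0.003]
ft_force: [-0.4, -8.1, 0.2]
grip_width: 0.0121
grip_force: 58.4
```

Call:
apply_moves(travel=[[0,0,0.1],[0,0,0.1],[0,0,0.1],[0,0,0],[0,0,0]], dr=[[0,0,0],[0,0,0],[0,0,0],[0,0,0],[0,0,0]], fingers=[0,0,0,0,0])

```text
clock: 35.0
eef_pos: [0.5094, -0.3676, 0.0554]
tool_rot: [-0.0, 0.044, 0.999, 0.0]
ft_force: [-0.4, 0.4, -6.6]
grip_width: 0.0124
grip_force: 58.4
```

```bash
cat >> h.py <<'E'
def bal():
    W=[]
    for i in range(4):
        s=arm.observe();W.append(np.r_[s["ft_force"],s["ft_torque"]]);c=arm.capture("scene")
    tool();W=np.array(W);print("F",W[:,:3].mean(0).round(2),"T",W[:,3:].mean(0).round(3),"sd",W.std(0).round(2),"grip",s["grip_width"],s["grip_force"])
    barfit(c,.045);barfit(arm.capture("top"),.045)
E
python3 - <<'E'
from h import *
bal()
E
```

```text
TCP mm [ 509.3 -367.6   55.2] close deg 84.93 toolz [-0.     0.001 -1.   ] q [-0.68  0.46  1.28  0.    1.4  -2.17] f [ 0.2 -0.4 -6.5]
F [-0.42  0.42 -6.68] T [-0.02  -0.024  0.012] sd [0.46 0.46 0.39 0.01 0.01 0.  ] grip 0.012313383510314226 58.391876220703125
bar line y= [-1.38767568e-01 -3.60649426e+02] top z= [ -0.2328294 113.7841593]
head [ 392.  -356.4] [ 46.  128.9] 84.3 z 91.52896837044197
x ends [329.17570093 762.17882776]
foot [ 731.6 -388. ] [34.4 62.6] 89.3
bar line y= [  -0.36052465 -348.64464667] top z= [ -0.66357449 118.74586731]
x ends [465.0915415  760.05617152]
foot [ 730.1 -384.4] [30.  60.2] 87.7
```

```bash
cat >> h.py <<'E'
def ends(c):
    W=cloud(c)*1000;ok=c["range_z"]>0
    for n,x0,x1 in(("head",335,385),("in",405,445),("mid",610,650),("foot",732,756)):
        m=ok&(W[...,0]>x0)&(W[...,0]<x1)&(abs(W[...,1]+370.6+.0872*(W[...,0]-545))<14)&(W[...,2]>40)&(W[...,2]<240)
        X=W[m]
        if len(X)>10:print(n,len(X),"top z",np.percentile(X[:,2],85).round(1),end="; ")
    print()
E
python3 - <<'E'
from h import *
for n in("s12","t12"):ends(dict(np.load(n+".npz")))
ends(arm.capture("scene"));ends(arm.capture("top"))
E
```

```text
head 110 top z 85.3; in 120 top z 65.5; mid 129 top z 66.5; foot 199 top z 73.2; 
head 190 top z 86.1; in 94 top z 67.6; mid 73 top z 67.2; foot 89 top z 73.6; 
head 104 top z 99.0; in 134 top z 79.6; mid 132 top z 80.8; foot 161 top z 87.7; 
mid 76 top z 82.0; foot 77 top z 88.2;
```

The trial lift came up nearly level (head +13.7, foot +14.5 mm). Load is 6.7 N, and the torque puts the balance point about 6 mm toward the head. Next: set down, shift the grip, lift again.

Call:
apply_moves(travel=[[0,0,-0.1],[0,0,-0.1],[0,0,-0.07],[0,0,0],[0,0,0]], dr=[[0,0,0],[0,0,0],[0,0,0],[0,0,0],[0,0,0]], fingers=[0,0,0,0,0])

```text
clock: 35.85
eef_pos: [0.5097, -0.3694, 0.0429]
tool_rot: [0.001, 0.045, 0.999, -0.002]
ft_force: [0.1, -6.3, -3.3]
grip_width: 0.0118
grip_force: 58.8
```

Call:
apply_moves(travel=[[0,0,0],[0,0,0],[-0.13,0.01,0],[0,0,0],[0,0,0]], dr=[[0,0,0],[0,0,0],[0,0,0],[0,0,0],[0,0,0]], fingers=[30,30,30,30,30])

```text
clock: 36.35
eef_pos: [0.5028, -0.3673, 0.0423]
tool_rot: [0.0, 0.044, 0.999, 0.0]
ft_force: [0.5, -0.8, -0.2]
grip_width: 0.0306
grip_force: 0.0
```

Run:
```python
from h import *
bal()
```

```text
TCP mm [ 503.  -367.3   42.1] close deg 84.93 toolz [ 0.  0. -1.] q [-0.69  0.46  1.31  0.    1.38 -2.17] f [ 0.7 -0.8 -0.8]
F [-0.11 -0.28 -0.25] T [0.01  0.011 0.002] sd [0.5  0.5  0.53 0.03 0.02 0.02] grip 0.03026798948366495 0.0
bar line y= [-2.25419573e-01 -3.60955326e+02] top z= [ -0.87998213 122.14444381]
head [ 365.1 -358.4] [44.7 72.3] 85.4 z 81.15381516835015
x ends [330.65021252 762.58319686]
foot [ 731.1 -389.1] [31.  62.8] 86.1
bar line y= [-3.04166628e-01 -3.54848955e+02] top z= [ -0.75298254 107.78631993]
x ends [457.23728262 759.43055686]
foot [ 730.3 -389.5] [59.1 29.9] 1.5
```

Call:
apply_moves(travel=[[0,0,0],[0,0,0],[0,0,0],[0,0,0]], dr=[[0,0,0],[0,0,0],[0,0,0],[0,0,0]], fingers=[0,0,0,0])

```text
clock: 37.0
eef_pos: [0.503, -0.3699, 0.0432]
tool_rot: [0.001, 0.045, 0.999, -0.003]
ft_force: [-0.7, -8.3, 0.3]
grip_width: 0.0123
grip_force: 58.4
```

Call:
apply_moves(travel=[[0,0,0.15],[0,0,0.2],[0,0,0.15],[0,0,0],[0,0,0]], dr=[[0,0,0],[0,0,0],[0,0,0],[0,0,0],[0,0,0]], fingers=[0,0,0,0,0])

```text
clock: 37.5
eef_pos: [0.503, -0.3671, 0.067]
tool_rot: [-0.0, 0.044, 0.999, 0.0]
ft_force: [0.4, -0.2, -7.1]
grip_width: 0.012
grip_force: 58.4
```

Run:
```python
from h import *
bal();ends(arm.capture("scene"));ends(arm.capture("top"))
```

```text
TCP mm [ 502.7 -367.    66.5] close deg 84.93 toolz [-0.001  0.001 -1.   ] q [-0.69  0.43  1.29  0.    1.42 -2.17] f [ 0.   0.3 -6.1]
F [-0.01 -0.07 -6.9 ] T [0.004 0.025 0.019] sd [0.24 0.26 0.39 0.01 0.03 0.01] grip 0.012095209132793971 58.445377349853516
bar line y= [-1.16489354e-01 -3.63284250e+02] top z= [ -0.18985823 114.56297402]
head [ 402.2 -356.6] [ 46.4 152.7] 85.9 z 95.9769416787446
x ends [329.45644713 762.51415953]
foot [ 731.3 -384.6] [31.4 62.5] 85.4
bar line y= [  -0.45531725 -345.78681701] top z= [ -0.54018742 121.09723825]
x ends [456.88843813 760.38593034]
foot [ 730.2 -383. ] [29.7 60.5] 83.3
head 104 top z 109.7; in 149 top z 89.7; mid 135 top z 89.9; foot 176 top z 96.5; 
mid 77 top z 91.1; foot 84 top z 96.5;
```

Level again, with torque near zero: the balance point is about +40 mm. Now lift it over 10 cm.

Call:
apply_moves(travel=[[0,0,0.15],[0,0,0.3],[0,0,0.35],[0,0,0.35],[0,0,0.35]], dr=[[0,0,0],[0,0,0],[0,0,0],[0,0,0],[0,0,0]], fingers=[0,0,0,0,0])

```text
clock: 38.35
eef_pos: [0.5032, -0.3676, 0.1447]
tool_rot: [0.001, 0.044, 0.999, -0.001]
ft_force: [0.2, 0.0, -6.7]
grip_width: 0.0121
grip_force: 58.5
```

Call:
apply_moves(travel=[[0,0,0.35],[0,0,0.3],[0,0,0.2],[0,0,0.1],[0,0,0]], dr=[[0,0,0],[0,0,0],[0,0,0],[0,0,0],[0,0,0]], fingers=[0,0,0,0,0])

```text
clock: 38.85
eef_pos: [0.5031, -0.3674, 0.1902]
tool_rot: [0.0, 0.044, 0.999, -0.0]
ft_force: [-0.2, 0.3, -7.0]
grip_width: 0.0121
grip_force: 58.5
```

Call:
apply_moves(travel=[[0,0,0],[0,0,0],[0,0,0],[0,0,0],[0,0,0]], dr=[[0,0,0],[0,0,0],[0,0,0],[0,0,0],[0,0,0]], fingers=[0,0,0,0,0])

```text
clock: 39.35
eef_pos: [0.5029, -0.3673, 0.1893]
tool_rot: [-0.0, 0.044, 0.999, 0.0]
ft_force: [0.6, -0.3, -7.4]
grip_width: 0.0123
grip_force: 58.5
```

Run:
```python
from h import *
bal();ends(arm.capture("scene"));ends(arm.capture("top"))
```

```text
TCP mm [ 502.9 -367.3  189.6] close deg 84.92 toolz [ 0.  0. -1.] q [-0.69  0.34  1.15  0.    1.65 -2.17] f [-0.3  0.4 -6.8]
F [ 0.25 -0.12 -7.19] T [ 0.002  0.014 -0.003] sd [0.36 0.45 0.39 0.02 0.03 0.03] grip 0.012088324154474977 58.459532260894775
head [ 399.8 -354.6] [ 35.5 137.9] 68.6 z 193.76583654393153
x ends [337.7080602  763.03220861]
foot [ 752.7 -380.7] [19.9 38.3] 48.2
x ends [562.02395737 728.59390857]
head 100 top z 232.7; in 168 top z 213.3; mid 156 top z 213.1; foot 212 top z 219.2; 
mid 91 top z 213.8; foot 95 top z 219.8;
```

Call:
apply_moves(travel=[[-0.02,0.25,0],[-0.02,0.4,0],[-0.02,0.5,0],[-0.02,0.5,0],[-0.02,0.5,0]], dr=[[0,0,-0.25],[0,0,-0.4],[0,0,-0.52],[0,0,-0.52],[0,0,-0.52]], fingers=[0,0,0,0,0])

```text
clock: 40.2
eef_pos: [0.4978, -0.2589, 0.1897]
tool_rot: [0.0, 0.177, 0.984, 0.0]
ft_force: [0.7, 0.2, -6.5]
grip_width: 0.0118
grip_force: 58.7
```

Call:
apply_moves(travel=[[-0.02,0.5,0],[-0.02,0.5,0],[-0.02,0.5,0],[-0.02,0.5,0],[-0.02,0.5,0]], dr=[[0,0,-0.52],[0,0,-0.52],[0,0,-0.52],[0,0,-0.52],[0,0,-0.52]], fingers=[0,0,0,0,0])

```text
clock: 40.7
eef_pos: [0.4928, -0.1338, 0.1899]
tool_rot: [0.0, 0.328, 0.945, 0.0]
ft_force: [1.6, -1.0, -6.7]
grip_width: 0.0117
grip_force: 58.7
```

Call:
apply_moves(travel=[[-0.02,0.5,0],[-0.02,0.5,0],[-0.02,0.5,0],[-0.02,0.5,0],[-0.02,0.5,0]], dr=[[0,0,-0.52],[0,0,-0.52],[0,0,-0.52],[0,0,-0.52],[0,0,-0.52]], fingers=[0,0,0,0,0])

```text
clock: 41.2
eef_pos: [0.4878, -0.0088, 0.1899]
tool_rot: [0.0, 0.471, 0.882, 0.0]
ft_force: [0.2, 0.5, -6.4]
grip_width: 0.012
grip_force: 58.7
```

Call:
apply_moves(travel=[[-0.02,0.5,0],[-0.02,0.5,0],[-0.02,0.5,0],[-0.02,0.5,0],[-0.02,0.5,0]], dr=[[0,0,-0.52],[0,0,-0.52],[0,0,-0.52],[0,0,-0.52],[0,0,-0.52]], fingers=[0,0,0,0,0])

```text
clock: 41.7
eef_pos: [0.4828, 0.1162, 0.19]
tool_rot: [0.0, 0.602, 0.798, 0.0]
ft_force: [0.6, -0.7, -6.4]
grip_width: 0.012
grip_force: 58.8
```

Call:
apply_moves(travel=[[-0.02,0.5,0],[-0.02,0.5,0],[0,0.5,0],[0,0.35,0],[0,0.2,0]], dr=[[0,0,-0.52],[0,0,-0.52],[0,0,-0.45],[0,0,-0.35],[0,0,-0.15]], fingers=[0,0,0,0,0])

```text
clock: 42.2
eef_pos: [0.4807, 0.2192, 0.1898]
tool_rot: [-0.0, 0.692, 0.722, 0.0]
ft_force: [0.6, -0.3, -7.7]
grip_width: 0.0122
grip_force: 58.7
```

Call:
apply_moves(travel=[[0,0,0],[0,0,0],[0,0,0],[0,0,0],[0,0,0]], dr=[[0,0,0],[0,0,0],[0,0,0],[0,0,0],[0,0,0]], fingers=[0,0,0,0,0])

```text
clock: 42.7
eef_pos: [0.481, 0.2172, 0.1897]
tool_rot: [0.0, 0.692, 0.722, 0.0]
ft_force: [-0.6, -0.4, -7.2]
grip_width: 0.0121
grip_force: 58.7
```

Run:
```python
from h import *
tool()
c=snap("scene","s14");t=snap("top","t14")
for c in (c,t):
    W=cloud(c)*1000;ok=(c["range_z"]>0)&(W[...,2]>150)&(W[...,2]<245)&(abs(W[...,0]-480)<50)&(W[...,1]>-80)&(W[...,1]<450)
    for y in (-35,-20,20,60,100,140,280,310,350,390):
        X=W[ok&(abs(W[...,1]-y)<8)&(W[...,2]>180)]
        if len(X)>5:print(y,len(X),np.median(X[:,0]).round(1),np.percentile(X[:,2],85).round(1),end="; ")
    Y=W[ok][:,1];print("\nends",np.percentile(Y,[.2,99.8]))
```

```text
TCP mm [481.  217.2 189.7] close deg 2.38 toolz [ 0.  0. -1.] q [ 0.35  0.08  1.46 -0.    1.61  0.31] f [-0.6 -0.4 -7.2]
-35 105 503.6 219.6; -20 119 502.8 218.8; 20 59 496.0 212.7; 60 60 493.7 212.9; 100 63 492.4 212.8; 140 63 490.7 212.6; 280 67 485.0 212.8; 310 70 483.8 212.9; 350 291 497.3 229.9; 390 142 491.0 224.8; 
ends [-38.94825534 394.06309417]
-35 57 491.7 221.3; -20 70 490.3 220.8; 20 30 488.8 214.9; 60 36 486.9 214.6; 100 33 485.5 214.3; 140 35 484.4 215.1; 390 67 472.6 228.2; 
ends [-38.27004344 395.69422651]
```

View pics/s14.png

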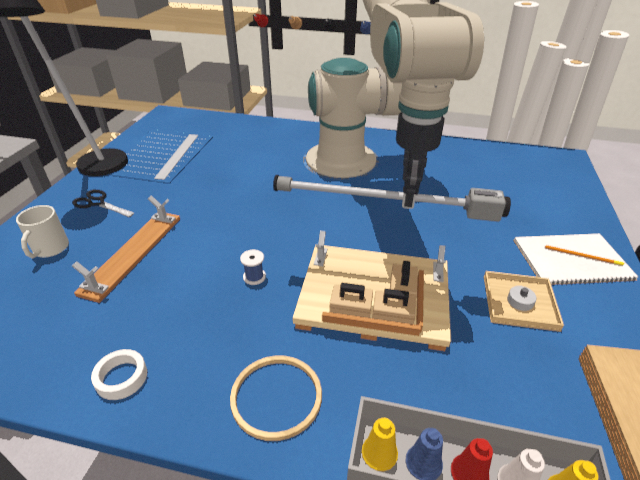

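The scene shows the bar held level over the board front, head at (487,205) to the left, foot at (283,183). The boxes and weight are in place and the spool is standing. Next: lower the bar into the brackets.

Call:
apply_moves(travel=[[0.016,-0.012,-0.2],[0,0,-0.35],[0,0,-0.45],[0,0,-0.45],[0,0,-0.35]], dr=[[0,0,0],[0,0,0],[0,0,0],[0,0,0],[0,0,0]], fingers=[0,0,0,0,0])

```text
clock: 43.3
eef_pos: [0.481, 0.2167, 0.0972]
tool_rot: [-0.0, 0.692, 0.722, -0.001]
ft_force: [0.2, 0.1, -6.2]
grip_width: 0.0118
grip_force: 58.7
```

Call:
apply_moves(travel=[[0,0,-0.25],[0,0,-0.15],[0,0,-0.1],[0,0,0],[0,0,0]], dr=[[0,0,0],[0,0,0],[0,0,0],[0,0,0],[0,0,0]], fingers=[0,0,0,0,0])

```text
clock: 43.8
eef_pos: [0.4822, 0.2172, 0.0754]
tool_rot: [0.0, 0.692, 0.722, 0.001]
ft_force: [0.4, -0.5, -6.3]
grip_width: 0.012
grip_force: 58.7
```

Run:
```python
from h import *
tool();s=snap("scene","s15");crop(s,260,190,270,150,2.9,"s15c")
```

```text
TCP mm [482.2 217.2  75.4] close deg 2.42 toolz [ 0.001  0.    -1.   ] q [ 0.35  0.17  1.59 -0.    1.38  0.31] f [ 0.4 -0.5 -6.3]
```

View pics/s15c.png

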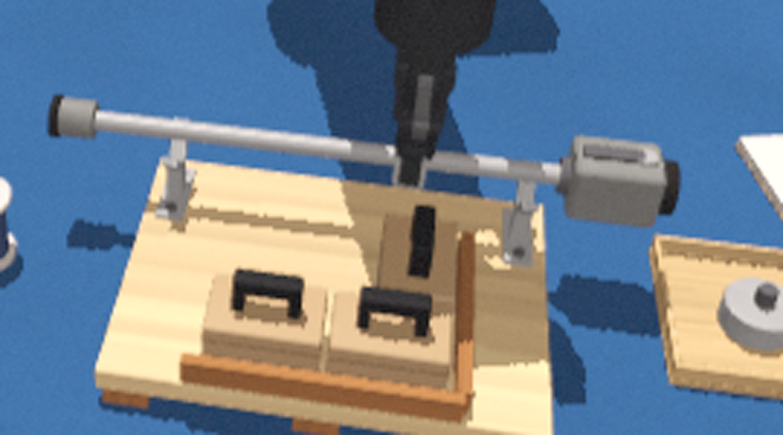

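The bar sits centred over both brackets, at crop (178,150) and (525,185), with fingers clear of the box. Lower the last 20 mm gently.

Call:
apply_moves(travel=[[0,0,-0.1],[0,0,-0.1],[0,0,-0.08],[0,0,-0.06],[0,0,0]], dr=[[0,0,0],[0,0,0],[0,0,0],[0,0,0],[0,0,0]], fingers=[0,0,0,0,0])

```text
clock: 44.35
eef_pos: [0.4814, 0.2169, 0.0568]
tool_rot: [-0.0, 0.692, 0.722, -0.001]
ft_force: [0.0, 0.5, -7.6]
grip_width: 0.0124
grip_force: 58.7
```

Call:
apply_moves(travel=[[0,0,0],[0,0,0]], dr=[[0,0,0],[0,0,0]], fingers=[0,0])

```text
clock: 44.55
eef_pos: [0.4819, 0.2171, 0.0578]
tool_rot: [0.0, 0.692, 0.722, 0.0]
ft_force: [0.9, 0.3, -6.6]
grip_width: 0.0121
grip_force: 58.7
```

Run:
```python
from h import *
tool()
```

```text
TCP mm [481.9 217.1  57.8] close deg 2.42 toolz [ 0.001  0.    -1.   ] q [ 0.35  0.19  1.6  -0.    1.34  0.31] f [ 0.9  0.3 -6.6]
```

Still hanging; two more millimetres at a time until contact.

Call:
apply_moves(travel=[[0,0,-0.04],[0,0,0],[0,0,0]], dr=[[0,0,0],[0,0,0],[0,0,0]], fingers=[0,0,0])

```text
clock: 44.85
eef_pos: [0.4817, 0.2171, 0.0555]
tool_rot: [0.0, 0.692, 0.722, -0.0]
ft_force: [-0.8, 0.4, -6.5]
grip_width: 0.012
grip_force: 58.7
```

Call:
apply_moves(travel=[[0,0,-0.02],[0,0,0],[0,0,0]], dr=[[0,0,0],[0,0,0],[0,0,0]], fingers=[0,0,0])

```text
clock: 45.15
eef_pos: [0.482, 0.2172, 0.0548]
tool_rot: [0.0, 0.692, 0.722, 0.0]
ft_force: [1.2, -0.0, -5.5]
grip_width: 0.0125
grip_force: 58.9
```

Call:
apply_moves(travel=[[0,0,-0.02],[0,0,0],[0,0,0]], dr=[[0,0,0],[0,0,0],[0,0,0]], fingers=[0,0,0])

```text
clock: 45.45
eef_pos: [0.4823, 0.2172, 0.0544]
tool_rot: [0.0, 0.692, 0.722, 0.001]
ft_force: [-0.4, -1.0, 1.6]
grip_width: 0.012
grip_force: 59.6
```

Call:
apply_moves(travel=[[0,0,0],[0,0,0],[0,0,0],[0,0,0]], dr=[[0,0,0],[0,0,0],[0,0,0],[0,0,0]], fingers=[18,22,25,25])

```text
clock: 45.85
eef_pos: [0.4817, 0.2171, 0.0536]
tool_rot: [0.0, 0.692, 0.722, 0.0]
ft_force: [-1.1, 0.8, -0.3]
grip_width: 0.0252
grip_force: 0.0
```

Call:
apply_moves(travel=[[0,0,0.1],[0,0,0.3],[0,0,0.5],[0,0,0.7],[0,0,0.7]], dr=[[0,0,0],[0,0,0],[0,0,0],[0,0,0],[0,0,0]], fingers=[25,25,25,25,25])

```text
clock: 46.35
eef_pos: [0.4816, 0.217, 0.1711]
tool_rot: [0.0, 0.692, 0.722, 0.0]
ft_force: [0.3, 1.5, 0.0]
grip_width: 0.0249
grip_force: 0.0
```

Call:
apply_moves(travel=[[0,0,0.7],[-0.3,0,0.5],[-0.3,0,0],[0,0,0],[0,0,0]], dr=[[0,0,0],[0,0,0],[0,0,0],[0,0,0],[0,0,0]], fingers=[25,25,25,25,25])

```text
clock: 46.85
eef_pos: [0.4518, 0.217, 0.229]
tool_rot: [0.0, 0.692, 0.722, 0.0]
ft_force: [-0.7, 0.1, -0.0]
grip_width: 0.0253
grip_force: 0.0
```

Run:
```python
from h import *
tool();s=snap("scene","s16");crop(s,220,180,340,170,2.3,"s16c");w=snap("wrist","w16");onboard(w)
t=snap("top","t16");onboard(t)
for c in(s,t,w):
    W=cloud(c)*1000;B=(W[...,:2]-BC)@np.array([[np.cos(BY),np.sin(BY)],[-np.sin(BY),np.cos(BY)]]).T
    ok=(c["range_z"]>0)&(abs(B[...,0]+68)<30)&(W[...,2]>70)&(W[...,2]<110)
    print([(y,np.median(B[ok&(abs(B[...,1]-y)<8)][:,0]).round(1),np.percentile(W[ok&(abs(B[...,1]-y)<8)][:,2],85).round(1)) for y in(-205,-160,-90,-50,0,50,90,140,180) if (ok&(abs(B[...,1]-y)<8)).sum()>8], "ends",np.percentile(B[ok][:,1],[.2,99.8]).round(1))
```

```text
TCP mm [451.8 217.  229. ] close deg 2.43 toolz [ 0.001  0.    -1.   ] q [ 0.37 -0.02  1.47 -0.    1.68  0.33] f [-0.7  0.1 -0. ]
left [78.7 93. ]
rear [104.4 110.3]
lid at board [ 4.7 54.1] [49.7 75.1] 90.0 7277
lid at board [71.9 39.5] [50.8 74.9] 0.2 7232
lid at board [ 71.8 -39.7] [50.6 75.6] 0.2 6006
left [83.7 92.6]
rear [101.1 110. ]
lid at board [ 72.2 -40.2] [51.3 74.7] 1.7 464
lid at board [72.3 37.9] [50.8 73.4] 0.4 461
lid at board [ 5.9 53.5] [74.2 49.5] 0.4 361
[(-205, np.float64(-57.1), np.float64(84.8)), (-160, np.float64(-62.3), np.float64(78.6)), (-90, np.float64(-61.8), np.float64(78.5)), (-50, np.float64(-61.9), np.float64(78.5)), (0, np.float64(-61.8), np.float64(77.9)), (50, np.float64(-62.4), np.float64(77.7)), (90, np.float64(-61.0), np.float64(78.4)), (140, np.float64(-60.3), np.float64(84.3)), (180, np.float64(-49.1), np.float64(95.3))] ends [-779.4  216.8]
[(-205, np.float64(-67.8), np.float64(86.2)), (-160, np.float64(-67.6), np.float64(79.3)), (-90, np.float64(-68.5), np.float64(81.0)), (-50, np.float64(-67.6), np.float64(81.0)), (0, np.float64(-69.0), np.float64(79.6))] ends [-778.1   29.9]
[(-90, np.float64(-71.5), np.float64(78.3)), (-50, np.float64(-73.7), np.float64(76.5)), (0, np.float64(-68.5), np.float64(78.4)), (50, np.float64(-68.5), np.float64(78.3)), (90, np.float64(-68.4), np.float64(78.4)), (140, np.float64(-68.5), np.float64(83.2)), (180, np.float64(-69.2), np.float64(96.4))] ends [-148.2  177.6]
```

View pics/s16c.png

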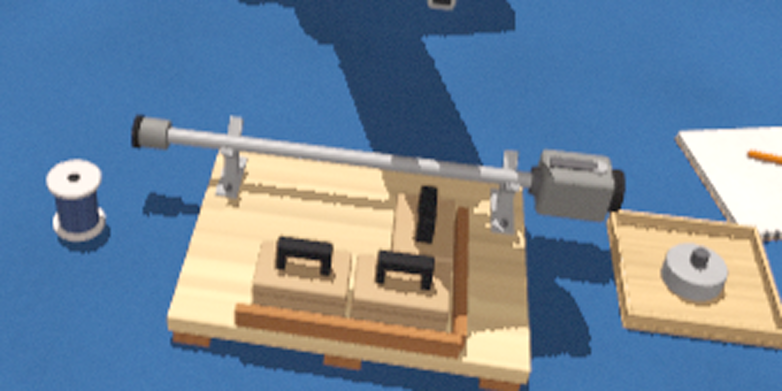

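The final picture shows the bar seated level in both brackets (axis about 72 mm high, board x about -68), boxes at their places, weight in the tray and spool upright. Handing in.

```bash
python3 -c "
from bench import arm
print(arm.close_job())"
```

```text
the job is handed in; nothing more can be done
None
```

I handed in the job at about 47 s of the 210 s allowed: the weight is in the tray, the three kit boxes are within about 2 mm of places 1 to 3, the bar was lifted level about 14 cm and laid in both V brackets, and the spool is still standing. The hand-in returned no verdict.

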